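# Sort the leftovers back into stock

### The arm

A 6-joint arm with a two-finger parallel gripper is mounted at the origin on a cart in front of the work surface, level with it; the furniture and walls round the work are solid. World frame = base frame: x ahead of the robot, y to its left, z up, the work surface at z = 0. Lengths are in mm, angles in rad, forces in N, time in s.
With the tool pointing down it reaches from about 350 to 975 mm from the base axis. Payload 7.1 kg.
Tool frame: the origin (TCP) lies on the centre line of the jaws, within the pads' length; the fingertips stand 14 mm ahead of it and the grasp point (between the pads) lies 5 mm behind it; x points along the fingers, z is the direction in which the jaws open and shut, and the axes are right-handed (so a half turn about x gives the same grasp; the last joint's range is limited). The gripper opens to 88 mm and grips with 3 to 60 N. Pads are 20 mm wide; open, the fingers measure 115 mm over their backs; the gripper's body (75 mm by 178 mm) begins 61 mm behind the grasp point.
Start: joints at [-1.255, 0.423, 1.63, -0, 1.089, -0.019], TCP at [205.38, -590.275, 236.675] pointing down, gripper open.
Joint ranges: [-3, 3], [-0.9, 2.11], [0.09, 2.58], [-1.31, 4.45], [0.11, 2.69], [-2.54, 2.54]. Speed limits (rad/s): [2.39, 2.39, 3.01, 3.14, 3.14, 3.14].

### API

Orientations are given as a rotation vector (axis times angle).
In Python, from workcell import ctrl gives the robot as it stands.
- The arm moves only by the tool servo_tool, never from a script. Its argument "plan" is a list that holds one entry, the list of rows, each a list of 7 numbers: the shift along the tool's x, y, z in cm, then the turn, a rotation vector about the tool's x, y, z in rad, then the finger opening in cm, from 0 to 8.78. A call has 1 to 8 rows; each row is the pose to reach, as a shift and turn from the pose commanded when the call began, along the tool's axes at that moment; what a row does not reach only later rows make up. A row lasts 1/12 s, in which the tool goes at most 41.7 mm and 7.16 degrees, less where a joint would pass 70% of its speed; a pose out of reach is approached as far as the arm can. A call with a gripper value outside its range is refused whole. The fingers move at their own pace and stop on an object; the grip force is fixed at half the most. Time passes only in rows, so rows that repeat a pose let the fingers close. It gives the time, the measured TCP pose, the force and the opening at its end, in the units of the state.
- ctrl.get_obs(): the state, without advancing time (a new reading comes with each control period).
- ctrl.get_image(name): name is "side" or "top" or "wrist"; returns the picture (384x512x3 uint8, red, green, blue); there is no depth.
- ctrl.calibration(name): a dict with "K" (3x3 intrinsics, pixels), "view" (4x4, takes a point from world to camera coordinates). Camera axes: x right, y up, looking along -z (the intrinsics and any distortion apply to the point x, -y, -z); pixel columns grow to the right and rows downward; lengths in mm; the calibration is good to about 2 mm. A picture is of the moment at which its call begins: read the wrist's pose just before it. calibration takes no time and is no camera call; for the wrist camera it gives the pose at the moment of the call.
- ctrl.close_job(): hands the job in, once; it reports no verdict.
The state is a dict: "t": time; "qpos": joint angles; "qvel": joint speeds; "joint_torque": joint torques, N m; "ee_pos": TCP position; "orientation": TCP orientation; "ft_force": force on the tool from outside, world axes, zero at the start; "moment": the same for the moment, N m; "width": finger opening in mm.
Only numpy, scipy, OpenCV 4.12 (cv2) and the standard library are available. Lean on these libraries where they do the work, as an engineer would, in place of code of your own. Each camera call takes 0.05 s, during which the arm holds its last target.

### The job

Sort the three leftover parts back into stock by type: in the pair of picking bins in front on the right, the steel bolt goes into the one holding bolts and the cream flanged bushing into the one holding bushings; the white box of caps lying on the bench goes into the empty row of the carton on the left, upright like the boxes beside it. The carton is deep and closely packed, so first stand the box on end on the bench and let go, then take it again by its upper end and lower it all the way to the carton floor before releasing it. Leave the tape measure, the screwdriver and the red marker where they lie.

Things in the scene. Friction and masses are not known exactly. Their poses are not given: they have to be found in the camera images.
- box_center (a point): Centre of the closed white box of caps, 70 x 39 x 148 mm (x, y, z of this frame, z its length), 45 g. It starts lying on a 39 mm wide long side: 39 mm wide and 70 mm high as it lies, z level and pointing to the robot's right within 25 degrees. This point is then 35 mm above the bench; 74 mm when the box stands on end. Either end may be up.
- free_row (a point): Middle of the empty row's floor, 3 mm above the bench, in the fixed open white carton (walls 165 mm high, flaps flared out above to 212 mm). x runs across the row, 41 mm clear to the end wall at -x and to the standing boxes (tops 151 mm above the bench) at +x; y runs along the row, 67 mm clear each way; z up. The box goes in with its 70 mm side along x, 6 mm to spare each side.
- bolt_center (a point): Centre of the loose M12 steel hex bolt lying on the bench: 58 mm long along y, shank 12 mm wide and head 22 mm wide, 20 mm high at the head (which is at +y, its last 9 mm); this point is 9 mm above the bench.
- bushing_center (a point): Centre of the loose cream flanged bushing standing on the bench: 28 mm across its top flange, a little narrower below, 18 mm high, round, its axis along z; this point is 9 mm above the bench.
- bolt_bin: Dark blue picking bin on the right with three steel bolts in it, fixed; 227 (x) x 152 (y) x 115 mm, origin at the centre of its underside, z up. Low front (58 mm high) at -x, sides 97 to 114 mm, back 115 mm high. The inner floor, 2 to 7 mm up, spans x -94 to +90, y -57 to +58 mm; the stock lies at x 0 to +90.
- bolt_bin_mid (a point): Point on the floor of the dark blue bolt bin, 20 mm in front of the bin's centre, axes as the bin's: a free place to put the bolt.
- bushing_bin: Lighter blue picking bin on the right with three cream bushings in it, fixed; 222 (x) x 137 (y) x 112 mm, origin at the centre of its underside, z up. Low front (56 mm high) at -x, sides 92 to 112 mm, back 112 mm high. The inner floor, 2 to 12 mm up, spans x -91 to +92, y -46 to +50 mm; the stock lies at x +25 to +90. The two bins may stand in either order.
- bushing_bin_mid (a point): Point on the floor of the lighter blue bushing bin, 20 mm in front of the bin's centre, axes as the bin's: a free place to put the bushing.
- tape_measure: Yellow and black tape measure lying loose on the bench, 64 x 69 x 32 mm, origin at the centre of its underside. Bystander.
- screwdriver: Screwdriver with a red handle lying loose on the bench, 26 x 200 x 26 mm, long axis y, origin at the centre of its underside. Bystander.
- marker: Red marker pen lying loose on the bench, 17 x 137 x 17 mm, long axis y, origin at the centre of its underside. Bystander.

How it is judged:
By the outcome, as a careful person would: the job done as asked, in the order asked, and still so for the second after the job is handed in, with the robot touching nothing.
It also fails if it takes over 72 s, if anything falls off the work surface, if the arm or the gripper's body presses on something with over 40 N, if the wrist force passes 120 N, or if a joint passes its speed limit or range.

## Working session

There is one attempt and no reset: what is moved stays moved. The work goes in short steps, Python scripts to look and compute and a tool call to move; the robot and the scene stay as the last step left them, time stands still between calls to the robot, and variables do not carry over. Pictures are saved under pics/ and viewed, and the job is handed in when it is done.

Besides the shell and the picture viewer there is one more tool, called as name(argument=value, ...) on one line, values as JSON. servo_tool: Moves the arm, as the interface text tells. Its arguments: {"type":"object","properties":{"plan":{"type":"array","items":{"type":"array","items":{"type":"array","items":{"type":"number"}}}}},"required":["plan"]}

```bash
ls; mkdir -p pics
python3 - <<'E'
from workcell import ctrl
import cv2
print(ctrl.get_obs())
for n in("side","top","wrist"):
    cv2.imwrite(f"pics/{n}0.png",ctrl.get_image(n)[:,:,::-1])
    c=ctrl.calibration(n);print(n,c)
E
```

```text
pics
{'t': 0.0, 'qpos': array([-1.25499617e+00,  4.23832348e-01,  1.63066620e+00, -1.69067025e-05,
        1.08862614e+00, -1.89900725e-02]), 'qvel': array([-0.00075432, -0.00063739, -0.00020559, -0.00135717, -0.00217669,
        0.00079059]), 'joint_torque': array([-1.33105594e-03, -5.44643068e+01, -2.73669040e+01,  6.42904197e-02,
        2.28096207e-02, -1.36533508e-04]), 'ee_pos': array([ 205.21787001, -589.7854785 ,  235.91634687]), 'orientation': array([ 0.96004783,  1.35046195, -0.95855907]), 'ft_force': array([-0.04964864, -0.36555381,  0.62677625]), 'moment': array([ 0.03652862, -0.00529202,  0.01704323]), 'width': 87.61617370164527}
side {'K': array([[437.97566363,   0.        , 251.25770633],
       [  0.        , 437.97566363, 191.71510534],
       [  0.        ,   0.        ,   1.        ]]), 'view': array([[ 9.98377766e-01,  5.68788825e-02, -2.57468775e-03,
        -5.95389019e+02],
       [-3.50946552e-02,  6.50354671e-01,  7.58819588e-01,
        -2.53177206e+01],
       [ 4.48352704e-02, -7.57498247e-01,  6.51295788e-01,
        -1.55509713e+03],
       [ 0.00000000e
[... 398 characters left out ...]
07743e+02],
       [-1.25680912e-01,  3.08181293e-02,  9.91591928e-01,
        -1.26075334e+03],
       [ 0.00000000e+00,  0.00000000e+00,  0.00000000e+00,
         1.00000000e+00]])}
wrist {'K': array([[273.73721954,   0.        , 256.83070077],
       [  0.        , 273.73721954, 189.4246169 ],
       [  0.        ,   0.        ,   1.        ]]), 'view': array([[ 3.27449223e-01, -9.44868531e-01, -6.82106764e-04,
        -6.24692436e+02],
       [ 9.12900801e-01,  3.16556664e-01, -2.57689748e-01,
         3.15875992e+01],
       [ 2.43698859e-01,  8.37576117e-02,  9.66227473e-01,
        -3.89460903e+02],
       [ 0.00000000e+00,  0.00000000e+00,  0.00000000e+00,
         1.00000000e+00]])}
```

View pics/side0.png

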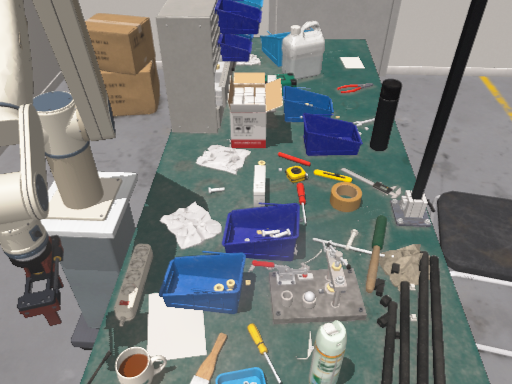

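View pics/top0.png

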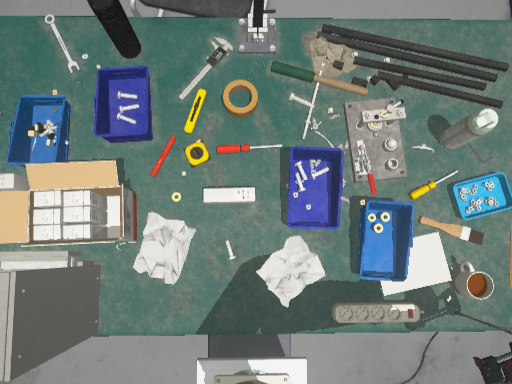

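View pics/wrist0.png

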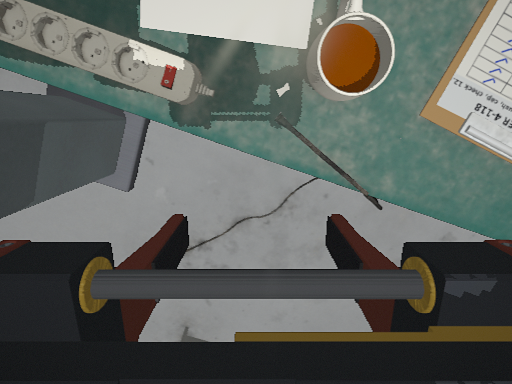

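```bash
cat > h.py <<'E'
from workcell import ctrl
import numpy as np, cv2
from scipy.spatial.transform import Rotation as R
def save(n,fn,crop=None,s=1):
    im=ctrl.get_image(n)[:,:,::-1].copy(); np.save(f"pics/{fn}.npy",im)
    show(im,fn,crop,s); return im
def show(im,fn,crop=None,s=1):
    if crop: im=im[crop[1]:crop[3],crop[0]:crop[2]]
    cv2.imwrite(f"pics/{fn}.png",cv2.resize(im,None,fx=s,fy=s,interpolation=cv2.INTER_CUBIC))
def ray(c,uv):
    K=c["K"];V=c["view"]
    d=np.array([(uv[0]-K[0,2])/K[0,0],-(uv[1]-K[1,2])/K[1,1],-1.])
    return -V[:3,:3].T@V[:3,3], V[:3,:3].T@d
def onplane(c,uv,z):
    o,d=ray(c,uv); return o+d*(z-o[2])/d[2]
def proj(c,p):
    K=c["K"];V=c["view"];q=V[:3,:3]@np.array(p,float)+V[:3,3]
    return np.array([K[0,0]*q[0]/-q[2]+K[0,2], K[1,1]*q[1]/q[2]+K[1,2]])
def tri(c1,u1,c2,u2):
    o1,d1=ray(c1,u1);o2,d2=ray(c2,u2)
    s=np.linalg.lstsq(np.c_[d1,-d2],o2-o1,rcond=None)[0]
    a=o1+s[0]*d1;b=o2+s[1]*d2; return (a+b)/2,np.linalg.norm(a-b)
def Rot(ang,tilt=0):
    "tool down; jaws (tool z) along world angle ang; "
    z=np.array([np.cos(ang),np.sin(ang),0]);x=np.array([0,0,-1.]);y=np.cross(z,x)
    return R.from_matrix(np.c_[x,y,z])
def go(pos,Rt=None):
    "print row (cm, rad) from the measured pose to the target"
    o=ctrl.get_obs();R0=R.from_rotvec(o["orientation"])
    Rt=Rt or R0
    d=R0.inv().apply(np.array(pos)-o["ee_pos"])/10; w=(R0.inv()*Rt).as_rotvec()
    print("t%.2f"%o["t"],"ee",o["ee_pos"].round(1),"row",d.round(2),w.round(3),"n>=",max(np.linalg.norm(d)/4.17,np.degrees(np.linalg.norm(w))/7.16).round(1),"F",o["ft_force"].round(1),"w",o["width"].round(1))
E
python3 - <<'E'
import cv2
im=cv2.imread("pics/top0.png"); 
cv2.imwrite("pics/top0c.png",cv2.resize(im[140:280,0:200],None,fx=4,fy=4,interpolation=cv2.INTER_CUBIC))
cv2.imwrite("pics/top0d.png",cv2.resize(im[130:290,160:420],None,fx=3,fy=3,interpolation=cv2.INTER_CUBIC))
im=cv2.imread("pics/side0.png"); 
cv2.imwrite("pics/side0c.png",cv2.resize(im[60:220,190:380],None,fx=4,fy=3.7,interpolation=cv2.INTER_CUBIC))
E
```

```text
(no output)
```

View pics/top0c.png

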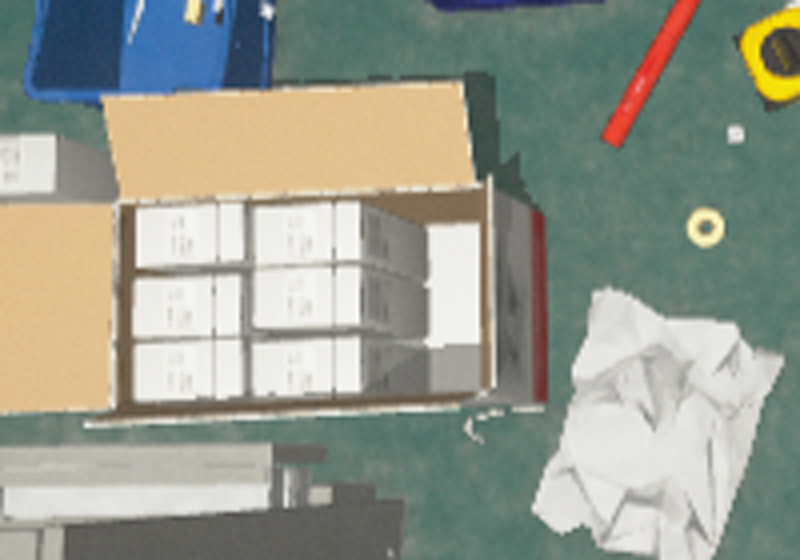

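View pics/top0d.png

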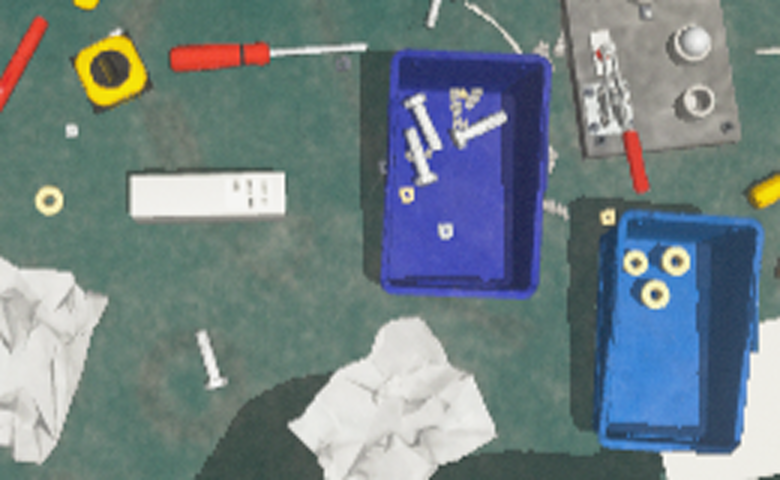

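View pics/side0c.png

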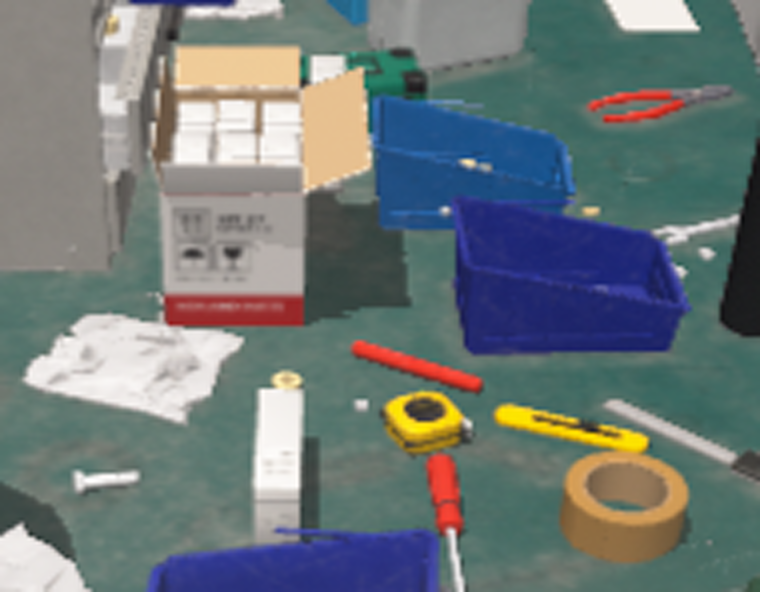

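Run:
```python
from h import *
c=ctrl.calibration("top");s=ctrl.calibration("side")
im=cv2.imread("pics/top0.png");hsv=cv2.cvtColor(im,cv2.COLOR_BGR2HSV)
def reg(mask,x0,y0,x1,y1):
    m=np.zeros(mask.shape,np.uint8);m[y0:y1,x0:x1]=mask[y0:y1,x0:x1]
    cs,_=cv2.findContours(m,cv2.RETR_EXTERNAL,cv2.CHAIN_APPROX_NONE);k=max(cs,key=cv2.contourArea);return k
print("cam",ray(c,(0,0))[0],ray(s,(0,0))[0])
W=((hsv[:,:,1]<60)&(hsv[:,:,2]>150)).astype(np.uint8)*255
k=reg(W,195,180,262,210);r=cv2.minAreaRect(k);print("box",r,"ctr",onplane(c,r[0],70))
b=cv2.boxPoints(r);print([onplane(c,p,70).round(1) for p in b])
k=reg(W,220,235,242,265);r=cv2.minAreaRect(k);print("bolt",r,onplane(c,r[0],9));b=cv2.boxPoints(r);print([onplane(c,p,9).round(1) for p in b])
Y=((hsv[:,:,0]>15)&(hsv[:,:,0]<35)&(hsv[:,:,1]>40)&(hsv[:,:,2]>150)).astype(np.uint8)*255
k=reg(Y,165,185,188,208);r=cv2.minEnclosingCircle(k);print("bush",r,onplane(c,r[0],18))
B=((hsv[:,:,0]>100)&(hsv[:,:,0]<130)&(hsv[:,:,1]>120)).astype(np.uint8)*255
for n,q in(("boltbin",(280,135,350,240)),("bushbin",(350,190,420,290))):
    k=reg(B,*q);r=cv2.minAreaRect(k);b=cv2.boxPoints(r);print(n,r,[onplane(c,p,100).round(0) for p in b])
# same objects in side view
im=cv2.imread("pics/side0.png")
show(im,"sideA",(145,50,275,250),4 if False else 3)
```

```text
cam [ 454.18966618   16.69131965 1328.49197651] [  663.2578424  -1127.6527899   1030.50685183]
box ((228.91241455078125, 194.75914001464844), (14.859439849853516, 52.143123626708984), 88.45184326171875) ctr [618.22410539  62.12225705  70.        ]
[array([637.9, 137.2,  70. ]), array([641.5, -12. ,  70. ]), array([598.6, -12.9,  70. ]), array([595.1, 135.7,  70. ])]
bolt ((230.1411895751953, 249.13528442382812), (19.63220977783203, 6.507915019989014), 77.47119140625) [464.15307687  60.56125536   9.        ]
[array([490.4,  76.3,   9. ]), array([494.4,  57.5,   9. ]), array([438.1,  44.9,   9. ]), array([434.1,  63.6,   9. ])]
bush ((176.03192138671875, 196.3297882080078), 4.782952785491943) [620.8670881  220.67938692  18.        ]
boltbin ((314.51934814453125, 187.63259887695312), (53.45233154296875, 81.62387084960938), 3.012787342071533) [array([523., -97., 100.]), array([ 755., -112.,  100.]), array([ 747., -265.,  100.]), array([ 515., -245.,  100.])]
bushbin ((384.6446838378906, 240.474609375), (54.07651138305664, 79.93919372558594), 4.085616588592529) [array([ 381., -285.,  100.]), array([ 602., -309.,  100.]), array([ 590., -462.,  100.]), array([ 369., -434.,  100.])]
```

View pics/sideA.png

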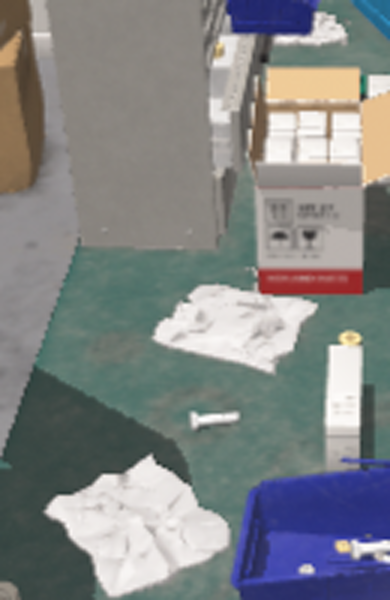

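Run:
```python
from h import *
o=ctrl.get_obs();print(R.from_rotvec(o["orientation"]).as_matrix().round(3))
c=ctrl.calibration("top")
for n,pts in(("bolt",[((391,292),58,-1,1),((393,52),115,1,1),((549,57),115,1,-1),((540,296),58,-1,-1)]),("bush",[((601,447),56,-1,1),((624,213),112,1,1),((763,222),112,1,-1),((741,450),56,-1,-1)])):
    P=[onplane(c,(p[0][0]/3+160,p[0][1]/3+130),p[1]) for p in pts];print(n,np.round(P,0).tolist(),np.mean(P,0).round(1))
    d=(P[1]+P[2]-P[0]-P[3]);print("ang",np.degrees(np.arctan2(d[1],d[0])).round(1))
# bolt ends along axis
for a in (103-180,):
    go((464,60.5,150),Rot(np.radians(-77)))
    go((464,60.5,150),Rot(np.radians(103)))
```

```text
[[-0.     0.944  0.329]
 [ 0.001  0.329 -0.944]
 [-1.     0.    -0.001]]
bolt [[525.0, -114.0, 58.0], [746.0, -114.0, 115.0], [741.0, -260.0, 115.0], [520.0, -257.0, 58.0]] [ 633.  -186.2   86.5]
ang -0.4
bush [[377.0, -312.0, 56.0], [594.0, -327.0, 112.0], [585.0, -457.0, 112.0], [373.0, -446.0, 56.0]] [ 481.9 -385.2   84. ]
ang -3.4Traceback (most recent call last):
  File "<stdin>", line 9, in <module>
  File "h.py", line 32, in go
    print("t%.2f"%o["t"],"ee",o["ee_pos"].round(1),"row",d.round(2),w.round(3),"n>=",max(np.linalg.norm(d)/4.17,np.degrees(np.linalg.norm(w))/7.16).round(1),"F",o["ft_force"].round(1),"w",o["width"].round(1))
                                                                                                                                                                                            ^^^^^^^^^^^^^^^^
AttributeError: 'float' object has no attribute 'round'
```

```bash
sed -i 's/o\["width"\].round(1)/round(float(o["width"]),1)/' h.py
python3 - <<'E'
from h import *
go((464,60.5,150),Rot(np.radians(-77)))
E
```

```text
t0.15 ee [ 205.3 -589.9  236.1] row [  8.67  45.81 -52.92] [ 0.108 -0.001  0.   ] n>= 16.9 F [-0.2 -0.   0.1] w 87.6
```

servo_tool(plan=[[[8.7,45.8,-52.9,0.108,0,0,5],[8.7,45.8,-52.9,0.108,0,0,5],[8.7,45.8,-52.9,0.108,0,0,5],[8.7,45.8,-52.9,0.108,0,0,5],[8.7,45.8,-52.9,0.108,0,0,5],[8.7,45.8,-52.9,0.108,0,0,5],[8.7,45.8,-52.9,0.108,0,0,5],[8.7,45.8,-52.9,0.108,0,0,5]]])

```text
t: 0.82
ee_pos: [327.8, -281.1, 195.4]
orientation: [1.041, 1.308, -1.041]
ft_force: [0.8, -0.8, 0.3]
width: 50.1
```

Run:
```python
from h import *
go((464,60.5,150),Rot(np.radians(-77)))
```

```text
t0.82 ee [ 327.8 -281.1  195.4] row [  4.54  20.93 -30.24] [-0.001  0.    -0.   ] n>= 8.9 F [ 0.8 -0.8  0.3] w 50.1
```

servo_tool(plan=[[[4.6,21.0,-30.2,0,0,0,5],[4.6,21.0,-30.2,0,0,0,5],[4.6,21.0,-30.2,0,0,0,5],[4.6,21.0,-30.2,0,0,0,5],[4.6,21.0,-30.2,0,0,0,5],[4.6,21.0,-30.2,0,0,0,5],[4.6,21.0,-30.2,0,0,0,5],[4.6,21.0,-30.2,0,0,0,5]]])

```text
t: 1.48
ee_pos: [450.9, 26.3, 154.0]
orientation: [1.04, 1.308, -1.04]
ft_force: [0.3, -0.9, 0.6]
width: 49.9
```

servo_tool(plan=[[[0.5,2.3,-3.4,0,0,0,5],[0.5,2.3,-3.4,0,0,0,5]]])

```text
t: 1.65
ee_pos: [467.8, 67.9, 148.8]
orientation: [1.038, 1.309, -1.035]
ft_force: [0.5, -0.4, 1.4]
width: 49.9
```

Run:
```python
from h import *
c=ctrl.calibration("wrist")
save("wrist","w1",None,1.5)
go((464,60.5,150),Rot(np.radians(-77)))
print(proj(c,(464,60.5,9)))
import pickle;pickle.dump(c,open("w1.pkl","wb"))
```

```text
t1.70 ee [466.3  65.5 148.7] row [-0.13 -0.33  0.43] [ 0.005 -0.    -0.   ] n>= 0.1 F [ 0.1 -1.2  0.7] w 50.3
[262.32730624 187.74135729]
```

View pics/w1.png

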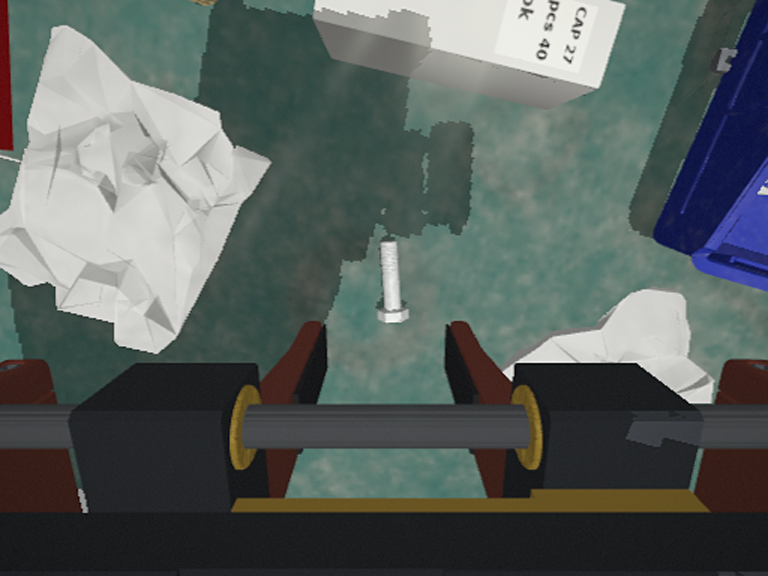

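Run:
```python
from h import *
import pickle;c=pickle.load(open("w1.pkl","rb"))
im=np.load("pics/w1.npy");hsv=cv2.cvtColor(im,cv2.COLOR_BGR2HSV)
m=((hsv[:,:,1]<60)&(hsv[:,:,2]>110)).astype(np.uint8)*255
q=np.zeros_like(m);q[150:222,235:285]=m[150:222,235:285]
k=max(cv2.findContours(q,cv2.RETR_EXTERNAL,cv2.CHAIN_APPROX_NONE)[0],key=cv2.contourArea)
r=cv2.minAreaRect(k);print(r,[onplane(c,p,9).round(1) for p in cv2.boxPoints(r)],onplane(c,r[0],9))
sh=k[:,0][k[:,0,1]<203].astype(float);l=cv2.fitLine(sh.astype(np.float32),cv2.DIST_L2,0,.01,.01).ravel();print(l)
A=onplane(c,l[2:]-l[:2]*20,6);B=onplane(c,l[2:]+l[:2]*20,6);print(A,B,np.degrees(np.arctan2(*(B-A)[1::-1])))
ctr=onplane(c,r[0],9)
go((464,60.5,17))
# box top from the wrist view
for p in((313,20),(595,90),(625,5)):print(onplane(c,(p[0]/1.5,p[1]/1.5),70).round(1))
```

```text
((259.5, 185.5), (49.0, 71.0), 0.0) [array([419.5,  81.3,   9. ]), array([497.2,  97.9,   9. ]), array([508.9,  47.9,   9. ]), array([432.1,  27.8,   9. ])] [465.7379921   64.06902576   9.        ]
[  0.75390077  -0.6569883  259.22406    174.52283   ]
[458.78481516  79.70663867   6.        ] [494.51702815  54.59448949   6.        ] -35.09906543177577
t1.70 ee [466.3  65.5 148.7] row [13.17 -0.34  0.44] [0. 0. 0.] n>= 3.2 F [ 0.1 -1.2  0.7] w 50.3
[598.4 134.4  70. ]
[600.2 -10.9  70. ]
[639.2 -11.5  70. ]
```

Run:
```python
from h import *
import pickle;c=pickle.load(open("w1.pkl","rb"))
im=np.load("pics/w1.npy");hsv=cv2.cvtColor(im,cv2.COLOR_BGR2HSV)
m=((hsv[:,:,1]<40)&(hsv[:,:,2]>150)).astype(np.uint8)*255
q=np.zeros_like(m);q[150:222,240:280]=m[150:222,240:280]
k=max(cv2.findContours(q,cv2.RETR_EXTERNAL,cv2.CHAIN_APPROX_NONE)[0],key=cv2.contourArea)
r=cv2.minAreaRect(k);print(r,[onplane(c,p,9).round(1) for p in cv2.boxPoints(r)],onplane(c,r[0],9))
sh=k[:,0][(k[:,0,1]<200)].astype(np.float32);l=cv2.fitLine(sh,cv2.DIST_L2,0,.01,.01).ravel();print(l)
A=onplane(c,l[2:]-l[:2]*20,8);B=onplane(c,l[2:]+l[:2]*20,8);print(A,B,np.degrees(np.arctan2(*(B-A)[1::-1])))
```

```text
((258.10809326171875, 188.14865112304688), (53.92286682128906, 19.892276763916016), 80.53767395019531) [array([485.7,  85.9,   9. ]), array([493.8,  66.4,   9. ]), array([438.2,  42.8,   9. ]), array([429.4,  63.2,   9. ])] [462.5070081   64.85596913   9.        ]
[6.9661021e-02 9.9757069e-01 2.5977646e+02 1.7845882e+02]
[493.91160959  71.9687038    8.        ] [451.6664348   58.82724946   8.        ] -162.7203428270206
```

Run:
```python
from h import *
go((461,61.5,17),Rot(np.radians(-74)))
```

```text
t1.70 ee [466.3  65.5 148.7] row [13.17 -0.61  0.27] [-0.047 -0.    -0.   ] n>= 3.2 F [ 0.1 -1.2  0.7] w 50.3
```

servo_tool(plan=[[[9.0,-0.6,0.3,-0.047,0,0,5],[9.0,-0.6,0.3,-0.047,0,0,5],[9.0,-0.6,0.3,-0.047,0,0,5],[11.5,-0.6,0.3,-0.047,0,0,5],[13.1,-0.6,0.3,-0.047,0,0,5],[13.1,-0.6,0.3,-0.047,0,0,5],[13.1,-0.6,0.3,-0.047,0,0,5]]])

```text
t: 2.28
ee_pos: [459.9, 57.4, 18.7]
orientation: [1.005, 1.327, -1.007]
ft_force: [0.4, 0.4, 0.4]
width: 50.0
```

servo_tool(plan=[[[0,0,0,0,0,0,0],[0,0,0,0,0,0,0],[0,0,0,0,0,0,0],[0,0,0,0,0,0,0],[0,0,0,0,0,0,0],[0,0,0,0,0,0,0]]])

```text
t: 2.78
ee_pos: [460.5, 58.2, 18.6]
orientation: [1.005, 1.326, -1.005]
ft_force: [-0.0, 0.6, 0.5]
width: 13.5
```

Run:
```python
from h import *
c=ctrl.calibration("top")
# bolt bin (633,-186), x -35 ; 
go((461,61.5,200),Rot(0))
go((600,-186,200),Rot(0))
print(R.from_rotvec(ctrl.get_obs()["orientation"]).as_matrix().round(3), ctrl.get_obs()["qpos"].round(2))
```

```text
t2.78 ee [460.5  58.2  18.6] row [-18.14   0.15  -0.3 ] [-1.297e+00  0.000e+00 -1.000e-03] n>= 10.4 F [-0.   0.6  0.5] w 13.5
t2.78 ee [460.5  58.2  18.6] row [-18.14   6.84  27.29] [-1.297e+00  0.000e+00 -1.000e-03] n>= 10.4 F [-0.   0.6  0.5] w 13.5
[[ 0.001  0.963  0.27 ]
 [ 0.     0.27  -0.963]
 [-1.     0.001  0.   ]] [0.1  0.59 2.08 0.   0.47 1.4 ]
```

servo_tool(plan=[[[-4,0,0,0,0,0,0],[-8,0,0,0,0,0,0],[-12,0.5,2,-0.12,0,0,0],[-15,1.5,5,-0.24,0,0,0],[-17,2.5,9,-0.36,0,0,0],[-18,3.5,12.5,-0.48,0,0,0],[-18,4.5,16.5,-0.6,0,0,0],[-18,5.5,20,-0.72,0,0,0]]])

```text
t: 3.45
ee_pos: [568.4, -121.4, 199.9]
orientation: [0.447, 1.522, -0.447]
ft_force: [1.0, 2.0, -0.5]
width: 11.1
```

Run:
```python
from h import *
go((605,-186,160),Rot(0))
save("top","t2"); save("side","s2")
```

```text
t3.45 ee [ 568.4 -121.4  199.9] row [ 4.   -3.47  6.56] [-0.571  0.003 -0.   ] n>= 4.6 F [ 1.   2.  -0.5] w 11.1
```

View pics/s2.png

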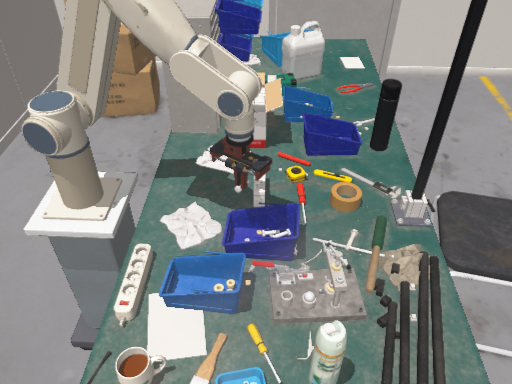

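servo_tool(plan=[[[2,-3.4,6.4,-0.56,0,0,0],[2,-3.4,6.4,-0.56,0,0,0],[3,-3.4,6.4,-0.56,0,0,0],[4,-3.4,6.4,-0.56,0,0,0],[5,-3.4,6.4,-0.56,0,0,0],[5,-3.4,6.4,-0.56,0,0,0]]])

```text
t: 4.05
ee_pos: [600.4, -182.1, 145.7]
orientation: [0.014, 1.575, -0.011]
ft_force: [-0.0, 0.5, -0.8]
width: 11.1
```

Run:
```python
from h import *
import pickle
c=ctrl.calibration("wrist")
save("wrist","w2",None,1.5);pickle.dump(c,open("w2.pkl","wb"))
go((605,-186,25),Rot(0))
for p in((605,-186,4),(605-75,-186,58),(633,-186-57,4),(633,-186+58,4),(633+113,-186,115)): print(p,(proj(c,p)*1.5).round())
```

```text
t4.10 ee [ 601.  -182.1  146.8] row [12.18 -0.39  0.45] [-0.019 -0.003 -0.001] n>= 2.9 F [ 0.4 -0.3  0.5] w 11.1
(605, -186, 4) [394. 279.]
(530, -186, 58) [271. 303.]
(633, -243, 4) [432. 351.]
(633, -128, 4) [434. 197.]
(746, -186, 115) [702. 333.]
```

View pics/w2.png

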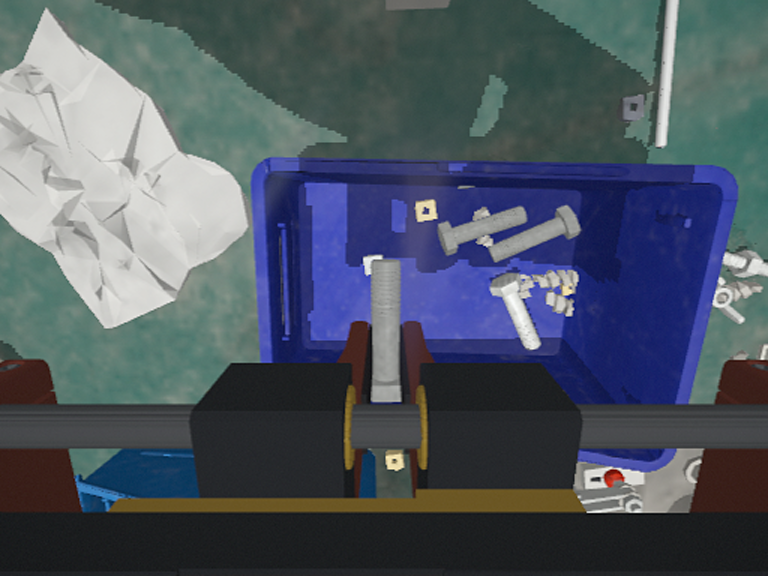

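servo_tool(plan=[[[4,-0.3,0.2,0,0,0,0],[8,-0.3,0.2,0,0,0,0],[10.5,-0.3,0.2,0,0,0,0],[11.8,-0.3,0.2,0,0,0,0],[11.8,-0.3,0.2,0,0,0,0],[11.8,-0.3,0.2,0,0,0,3.2],[11.8,-0.3,0.2,0,0,0,3.2],[11.8,-0.3,0.2,0,0,0,3.2]]])

```text
t: 4.77
ee_pos: [605.9, -186.4, 32.5]
orientation: [0.013, 1.567, -0.015]
ft_force: [0.8, 0.4, 0.3]
width: 27.5
```

Run:
```python
from h import *
go((603,-184,200),Rot(0))
go((621,220.7,17),Rot(0))
```

```text
t4.77 ee [ 605.9 -186.4   32.5] row [-16.76   0.22  -0.23] [-0.017  0.003  0.001] n>= 4.0 F [0.8 0.4 0.3] w 27.5
t4.77 ee [ 605.9 -186.4   32.5] row [ 1.5  40.73  0.8 ] [-0.017  0.003  0.001] n>= 9.8 F [0.8 0.4 0.3] w 27.5
```

servo_tool(plan=[[[-4,0,0,0,0,0,3.5],[-8,0,0,0,0,0,4],[-12,0,0,0,0,0,5],[-15,3,0,0,0,0,5],[-15,7,0,0,0,0,5],[-15,11,0,0,0,0,5],[-15,15,0.5,0,0,0,5],[-14,19,1,0,0,0,5]]])

```text
t: 5.43
ee_pos: [619.3, 5.4, 174.5]
orientation: [0.014, 1.564, -0.014]
ft_force: [-0.3, 0.5, -0.2]
width: 49.7
```

servo_tool(plan=[[[0.5,4,0,0,0,0,5],[1,8,0,0,0,0,5],[1,12,0,0,0,0,5],[2,16,0,0,0,0,5],[2,19,0,0,0,0,5],[2,20.5,0,0,0,0,5],[2,20.5,0,0,0,0,5]]])

```text
t: 6.02
ee_pos: [621.5, 212.0, 151.8]
orientation: [0.012, 1.568, -0.01]
ft_force: [-0.1, -1.0, -0.6]
width: 50.0
```

Run:
```python
from h import *
import pickle
c=ctrl.calibration("wrist");o=ctrl.get_obs()
im=save("wrist","w3",None,1.5);pickle.dump(c,open("w3.pkl","wb"))
print((proj(c,(621,220.7,18))*1.5).round())
go((621,220.7,17),Rot(0));print(o["qvel"].round(2))
c=ctrl.calibration("top");save("top","t3",(150,120,420,300),2.9)
```

```text
[385. 265.]
t6.07 ee [621.4 210.  151.6] row [13.46  1.06 -0.09] [-0.015  0.002 -0.   ] n>= 3.2 F [ 0.3  0.4 -0.2] w 50.3
[-0.06 -0.01  0.03 -0.02 -0.   -0.04]
```

View pics/w3.png

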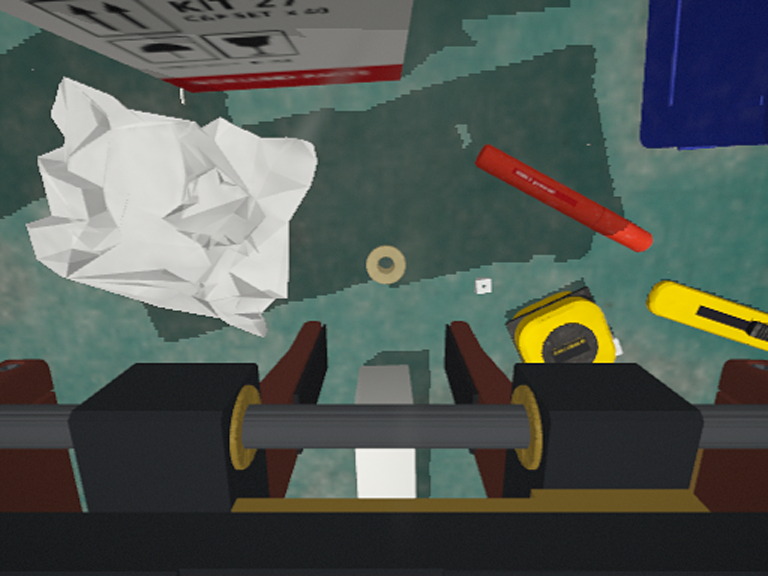

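View pics/t3.png

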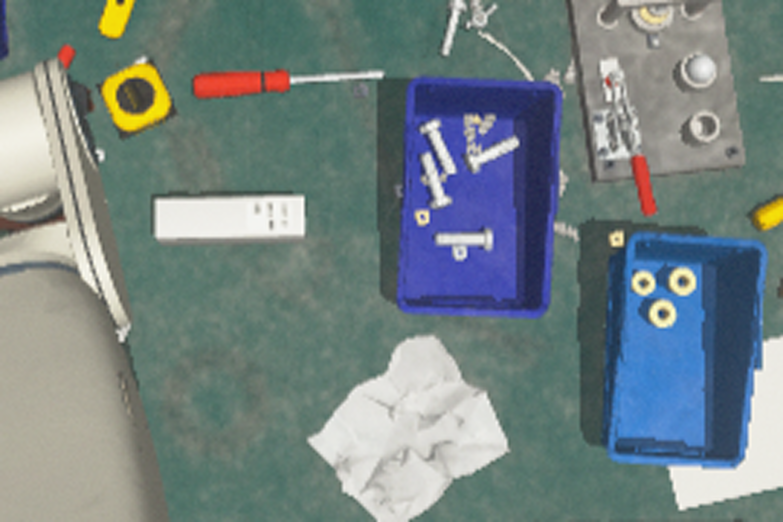

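servo_tool(plan=[[[4,1.0,0,0,0,0,5],[8,1.0,0,0,0,0,5],[9.5,1.0,0,0,0,0,5],[9.5,1.0,0,0,0,0,5],[9.5,1.0,0,0,0,0,5]]])

```text
t: 6.53
ee_pos: [621.3, 217.3, 55.4]
orientation: [0.014, 1.572, -0.015]
ft_force: [-0.6, 0.0, -0.2]
width: 49.7
```

Run:
```python
from h import *
go((621,221,17),Rot(0));print(ctrl.get_obs()["qvel"].round(2))
```

```text
t6.53 ee [621.3 217.3  55.4] row [ 3.84  0.37 -0.03] [-0.019 -0.001  0.001] n>= 0.9 F [-0.6  0.  -0.2] w 49.7
[ 0.01 -0.04 -0.03  0.   -0.    0.  ]
```

servo_tool(plan=[[[2.5,0.35,0,0,0,0,5],[3.9,0.35,0,0,0,0,5],[3.9,0.35,0,0,0,0,5],[3.9,0.35,0,0,0,0,1.5],[3.9,0.35,0,0,0,0,1.5],[3.9,0.35,0,0,0,0,1.5],[3.9,0.35,0,0,0,0,1.5],[3.9,0.35,0,0,0,0,1.5]]])

```text
t: 7.2
ee_pos: [622.0, 222.5, 17.4]
orientation: [0.014, 1.569, -0.013]
ft_force: [-0.6, -0.7, 4.8]
width: 25.3
```

Run:
```python
from h import *
go((621,221,200),Rot(0));
# bushing bin centre (482,-385), angle -3.4
a=np.radians(-3.4);p=np.array([482,-385])-22*np.array([np.cos(a),np.sin(a)]);print(p)
go((*p,200),Rot(a))
```

```text
t7.20 ee [622.  222.5  17.4] row [-18.26  -0.14  -0.07] [-0.017  0.002 -0.   ] n>= 4.4 F [-0.6 -0.7  4.8] w 25.3
[ 460.03872379 -383.69525978]
t7.20 ee [622.  222.5  17.4] row [-18.32 -60.87 -15.14] [ 0.042  0.002 -0.001] n>= 15.7 F [-0.6 -0.7  4.8] w 25.3
```

servo_tool(plan=[[[-3,0,0,0,0,0,1.5],[-7,0,0,0,0,0,1.5],[-11,0,0,0,0,0,1.5],[-15,0,0,0,0,0,1.5],[-17,-3.4,-0.8,0,0,0,1.5],[-17,-7.4,-1.8,0,0,0,1.5],[-17,-11.4,-2.8,0,0,0,1.5],[-17,-15.4,-3.8,0.01,0,0,1.5]]])

```text
t: 7.87
ee_pos: [580.1, 67.9, 187.3]
orientation: [0.02, 1.569, -0.02]
ft_force: [-0.1, -0.8, -0.9]
width: 25.3
```

servo_tool(plan=[[[0,-4,-1,0,0,0,1.5],[0,-8,-2,0,0,0,1.5],[0,-12,-3,0,0,0,1.5],[0,-16,-4,0.01,0,0,1.5],[0,-20,-5,0.02,0,0,1.5],[0,-24,-6,0.03,0,0,1.5],[0,-28,-7,0.04,0,0,1.5],[0,-32,-8,0.04,0,0,1.5]]])

```text
t: 8.53
ee_pos: [491.1, -250.5, 186.7]
orientation: [0.053, 1.57, -0.053]
ft_force: [0.5, 0.1, -0.1]
width: 25.4
```

Run:
```python
from h import *
a=np.radians(-3.4)
go((460,-384,150),Rot(a))
```

```text
t8.53 ee [ 491.1 -250.5  186.7] row [  3.67 -13.53  -2.21] [-0.008  0.001  0.   ] n>= 3.4 F [ 0.5  0.1 -0.1] w 25.4
```

servo_tool(plan=[[[0,-4,-0.8,0,0,0,1.5],[0.5,-8,-1.5,0,0,0,1.5],[1.5,-11.5,-2.2,0,0,0,1.5],[2.5,-13,-2.2,0,0,0,1.5],[2.5,-13,-2.2,0,0,0,1.5],[2.5,-13,-2.2,0,0,0,1.5]]])

```text
t: 9.03
ee_pos: [460.8, -376.6, 160.4]
orientation: [0.055, 1.571, -0.053]
ft_force: [0.1, -0.1, -0.1]
width: 25.1
```

Run:
```python
from h import *
import pickle
c=ctrl.calibration("wrist")
save("wrist","w4",None,1.5);pickle.dump(c,open("w4.pkl","wb"))
a=np.radians(-3.4);ux=np.array([np.cos(a),np.sin(a),0]);uy=np.array([-ux[1],ux[0],0]);C=np.array([482,-385,0])
for x,y,z in((-91,50,5),(92,50,5),(92,-46,5),(-91,-46,5),(-111,68,56),(111,68,112)): print((x,y,z),(proj(c,C+x*ux+y*uy+[0,0,z])*1.5).round())
go((460,-384,33),Rot(a))
```

```text
(-91, 50, 5) [291. 213.]
(92, 50, 5) [542. 211.]
(92, -46, 5) [531. 334.]
(-91, -46, 5) [300. 336.]
(-111, 68, 56) [237. 191.]
(111, 68, 112) [671. 191.]
t9.08 ee [ 461.3 -375.9  160.9] row [12.79 -0.83 -0.06] [-0.008 -0.001 -0.001] n>= 3.1 F [-0.4  0.4  0.5] w 25.6
```

View pics/w4.png

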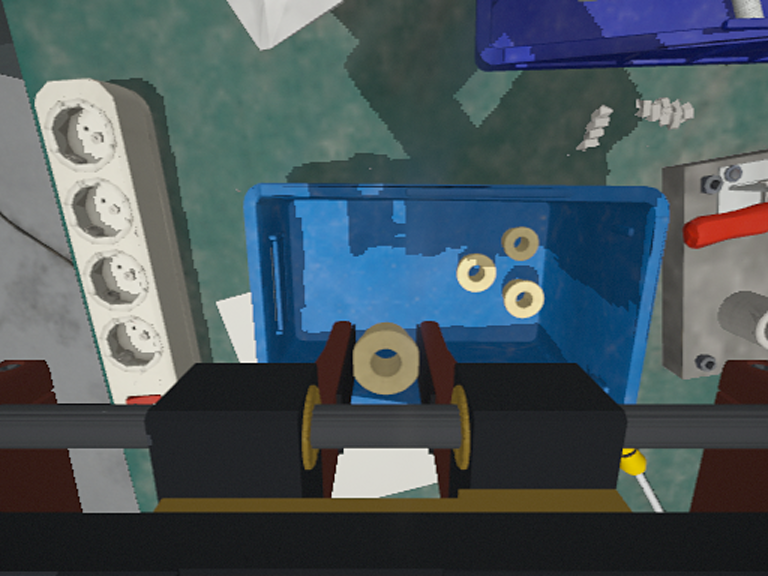

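servo_tool(plan=[[[3.5,-0.85,0,0,0,0,1.5],[7.5,-0.85,0,0,0,0,1.5],[10.5,-0.85,0,0,0,0,1.5],[12.5,-0.85,0,0,0,0,1.5],[13.2,-0.85,0,0,0,0,1.5],[13.2,-0.85,0,0,0,0,1.5]]])

```text
t: 9.58
ee_pos: [460.7, -383.2, 28.0]
orientation: [0.053, 1.573, -0.049]
ft_force: [-0.1, 0.6, -0.1]
width: 25.3
```

servo_tool(plan=[[[0,0,0,0,0,0,4.2],[0,0,0,0,0,0,4.2],[0,0,0,0,0,0,4.2],[-3,0,0,0,0,0,4.2],[-7,0,0,0,0,0,4.2],[-11,0,0,0,0,0,6],[-15,0,0,0,0,0,8],[-15,0,0,0,0,0,8]]])

```text
t: 10.25
ee_pos: [464.6, -388.7, 188.8]
orientation: [0.045, 1.559, -0.06]
ft_force: [1.4, -1.2, 0.5]
width: 58.6
```

Run:
```python
from h import *
save("wrist","w5",None,1)
save("top","t5",None,1.5)
o=ctrl.get_obs();print(o["t"],o["ee_pos"],o["qpos"].round(3))
```

```text
10.35 [ 461.9827094  -386.52362843  182.62506378] [-0.716  0.453  1.725  0.     0.957 -0.649]
```

View pics/w5.png

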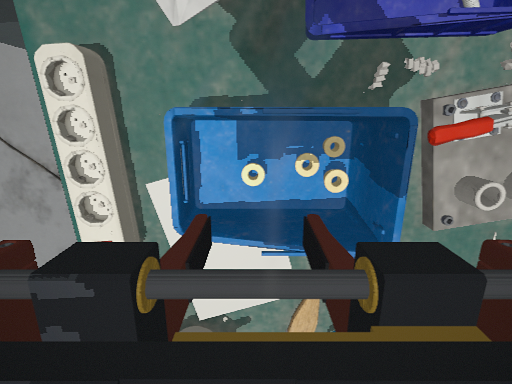

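View pics/t5.png

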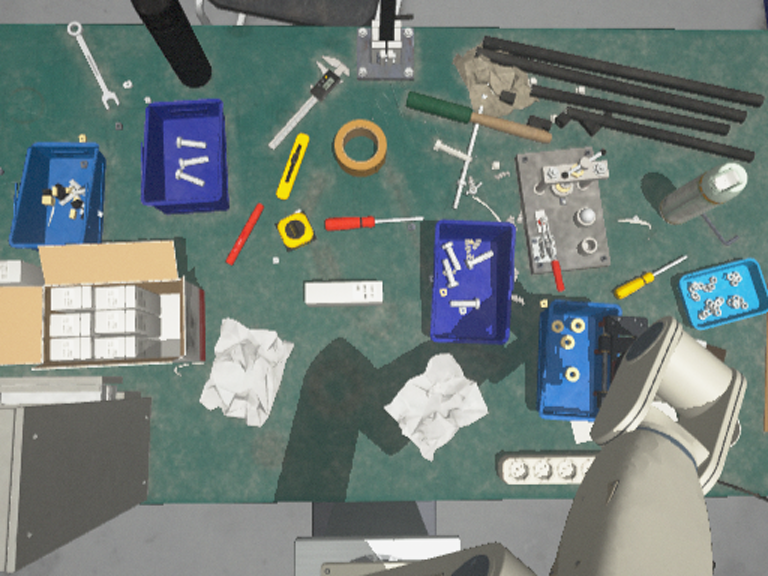

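Run:
```python
from h import *
c=ctrl.calibration("top")
im=np.load("pics/t3.npy"); im=np.load("pics/t5.npy")
show(im,"carton",(60,150,150,260),6)
f=lambda x,y,z:onplane(c,(x/4,y/4+140),z).round(0)
print("end wall in rim",f(483,190,165),f(483,385,165))
print("end wall out",f(494,180,165),f(494,390,165))
print("box top edge",f(360,205,151),f(362,265,151),f(360,390,151))
print("floor", f(428,225,3),f(482,225,3),f(428,280,3),f(482,345,3))
print("bottom red", f(546,210,0),f(546,405,0))
```

```text
end wall in rim [626. 343. 165.] [498. 339. 165.]
end wall out [633. 336. 165.] [495. 332. 165.]
box top edge [618. 427. 151.] [578. 425. 151.] [496. 423. 151.]
floor [624. 428.   3.] [624. 388.   3.] [583. 427.   3.] [534. 385.   3.]
bottom red [635. 342.   0.] [489. 338.   0.]
```

View pics/carton.png

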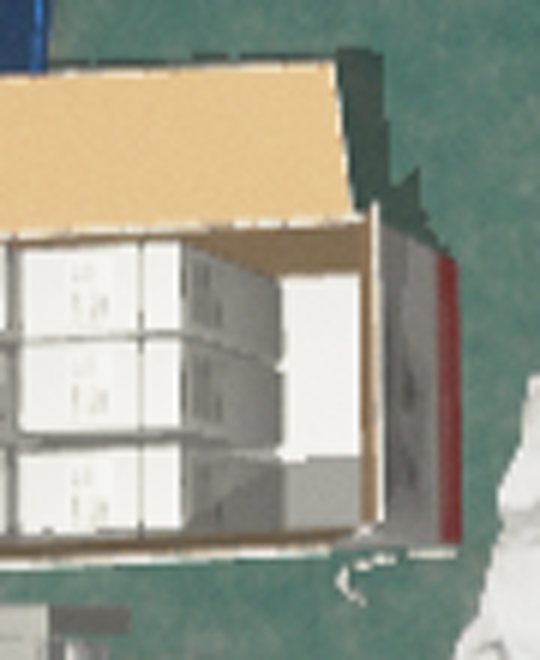

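Run:
```python
from h import *
s=ctrl.calibration("side");c=ctrl.calibration("top")
im=cv2.imread("pics/side0.png");show(im,"sideB",(215,60,295,155),6)
for p in((560,341,0),(560,341,165),(560,330,212),(490,341,165),(490,341,0),(633,341,165),(633,341,0),(633,510,165),(490,510,165)):
    print(p,((proj(s,p)-[215,60])*6).round(), ((proj(c,p)-[60,150])*6).round())
```

```text
(560, 341, 0) [193. 530.] [457. 405.]
(560, 341, 165) [190. 318.] [364. 375.]
(560, 330, 212) [189. 261.] [359. 365.]
(490, 341, 165) [ 81. 315.] [359. 537.]
(490, 341, 0) [ 90. 527.] [453. 546.]
(633, 341, 165) [305. 321.] [369. 210.]
(633, 341, 0) [300. 534.] [460. 259.]
(633, 510, 165) [312. 195.] [-21. 211.]
(490, 510, 165) [105. 189.] [-37. 539.]
```

View pics/sideB.png

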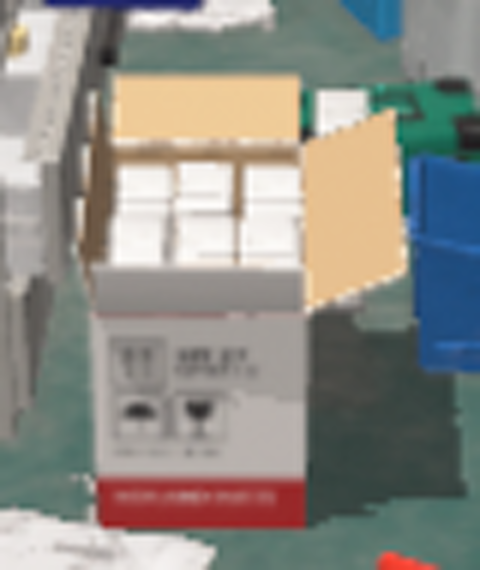

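Run:
```python
from h import *
s=ctrl.calibration("side");c=ctrl.calibration("top")
print(tri(c,(60+335/6,150+548/6),s,(215+78/6,60+230/6)))
print(tri(c,(60+335/6,150+62/6),s,(215+390/6,60+112/6)), "+x flap near corner alt")
print(tri(c,(60+335/6,150+62/6),s,(215+405/6,60+270/6)))
# near end flap corners: side (100,262),(303,270); top (375,205),(372,530)
print(tri(c,(60+376/6,150+205/6),s,(215+303/6,60+272/6)),tri(c,(60+380/6,150+535/6),s,(215+92/6,60+265/6)))
```

```text
(array([487.19745208, 333.2312596 , 229.4754437 ]), np.float64(7.508617143754917))
(array([673.84015997, 313.43480705, 321.65294643]), np.float64(15.427356368234644)) +x flap near corner alt
(array([693.69890694, 348.46400375, 198.91714835]), np.float64(3.696671696425234))
(array([629.99538613, 326.5570876 , 208.09006456]), np.float64(3.3918060023561245)) (array([494.73503755, 320.1566557 , 212.28514877]), np.float64(11.223063946228256))
```

Run:
```python
from h import *
s=ctrl.calibration("side");c=ctrl.calibration("top")
for p in((172,132),(217,132),(222,128)): print(onplane(s,p,0).round())
for p in((103,259),(100,330),(75,268),(75,253)): print([onplane(c,p,z).round() for z in(0,100,300,450)])
a=np.radians
P=lambda y,z,t:0
# tool start pose tilt 45: tool x dir = (0,-s,-c), z = world x dir
def Rt(al):
    x=np.array([0,-np.sin(al),-np.cos(al)]);z=np.array([1.,0,0]);return R.from_matrix(np.c_[x,np.cross(z,x),z])
go((480,-260,200))
go((619,112-0,150),Rt(a(45)))
```

```text
[230. 446.   0.]
[423. 456.   0.]
[441. 489.   0.]
[array([438., 434.,   0.]), array([439., 403., 100.]), array([442., 340., 300.]), array([444., 293., 450.])]
[array([235., 435.,   0.]), array([252., 404., 100.]), array([285., 341., 300.]), array([310., 294., 450.])]
[array([413., 514.,   0.]), array([416., 477., 100.]), array([422., 402., 300.]), array([427., 346., 450.])]
[array([456., 516.,   0.]), array([456., 479., 100.]), array([456., 404., 300.]), array([456., 347., 450.])]
t10.35 ee [ 462.  -386.5  182.6] row [-1.78 12.74  0.96] [0. 0. 0.] n>= 3.1 F [-0.1 -0.9 -0.8] w 66.4
t10.35 ee [ 462.  -386.5  182.6] row [ 3.13 50.81 12.31] [-0.066 -0.022 -0.781] n>= 12.6 F [-0.1 -0.9 -0.8] w 66.4
```

```bash
cat >> h.py <<'E'
def Rt(al,yaw=0):
    "tool pointing down, tilted by al (deg) towards -y; jaws along x, yaw deg"
    al=np.radians(al)
    x=np.array([0,-np.sin(al),-np.cos(al)]);z=np.array([1.,0,0]);return R.from_euler('z',yaw,degrees=True)*R.from_matrix(np.c_[x,np.cross(z,x),z])
E
python3 - <<'E'
from h import *
go((619,190,170),Rt(45,1))
E
```

```text
t10.35 ee [ 462.  -386.5  182.6] row [ 1.1  58.58 11.8 ] [-0.082 -0.028 -0.781] n>= 14.3 F [-0.1 -0.9 -0.8] w 66.4
```

servo_tool(plan=[[[0,4,0.8,0,0,0,8],[0,8,1.6,0,0,0,8],[0,12,2.4,0,0,0,8],[0,16,3.2,-0.02,0,0,8],[0,20,4.0,-0.04,-0.01,-0.1,8],[0,24,4.8,-0.05,-0.01,-0.2,8],[0,28,5.6,-0.06,-0.02,-0.3,8],[0,32,6.4,-0.07,-0.02,-0.4,8]]])

```text
t: 11.02
ee_pos: [541.3, -85.2, 178.7]
orientation: [-0.306, 1.543, -0.303]
ft_force: [1.1, -0.1, -0.4]
width: 80.3
```

Run:
```python
from h import *
go((619,190,140),Rt(45,1));print(ctrl.get_obs()["qpos"].round(2))
```

```text
t11.02 ee [541.3 -85.2 178.7] row [-6.8  26.93  7.83] [-0.015 -0.004 -0.397] n>= 6.9 F [ 1.1 -0.1 -0.4] w 80.3
[ 0.03  0.41  1.88 -0.5   0.92  0.34]
```

servo_tool(plan=[[[-1,4,1.1,0,0,-0.06,8],[-2,7.8,2.2,0,0,-0.12,8],[-3,11.6,3.3,0,0,-0.18,8],[-4,15.4,4.4,0,0,-0.24,8],[-5,19.2,5.5,0,0,-0.3,8],[-6,23,6.6,-0.01,0,-0.36,8],[-6.5,26,7.6,-0.01,0,-0.4,8],[-6.5,26,7.6,-0.01,0,-0.4,8]]])

```text
t: 11.68
ee_pos: [616.6, 185.3, 137.3]
orientation: [-0.629, 1.48, -0.599]
ft_force: [-0.7, -1.1, 0.1]
width: 80.0
```

servo_tool(plan=[[[0,0,0,0,0,0,8],[0,0,0,0,0,0,8]]])

```text
t: 11.85
ee_pos: [615.9, 178.4, 140.8]
orientation: [-0.624, 1.482, -0.604]
ft_force: [0.0, 0.1, 0.3]
width: 79.7
```

Run:
```python
from h import *
import pickle
c=ctrl.calibration("wrist")
save("wrist","w6",None,1.5);pickle.dump(c,open("w6.pkl","wb"))
go((619,102.5,36.5),Rt(45,1));print(ctrl.get_obs()["qpos"].round(2))
for p in((599.5,136,70),(638.5,136,70),(599.5,-12,70),(638.5,-12,70)):print((proj(c,p)*1.5).round())
```

```text
t11.90 ee [616.2 177.8 141.5] row [12.75  2.09  0.24] [-0.002 -0.008 -0.001] n>= 3.1 F [-0.8  0.1 -0.9] w 79.9
[ 0.55  0.78  1.47 -0.66  1.41  0.82]
[358. 265.]
[427. 266.]
[366. 356.]
[410. 357.]
```

View pics/w6.png

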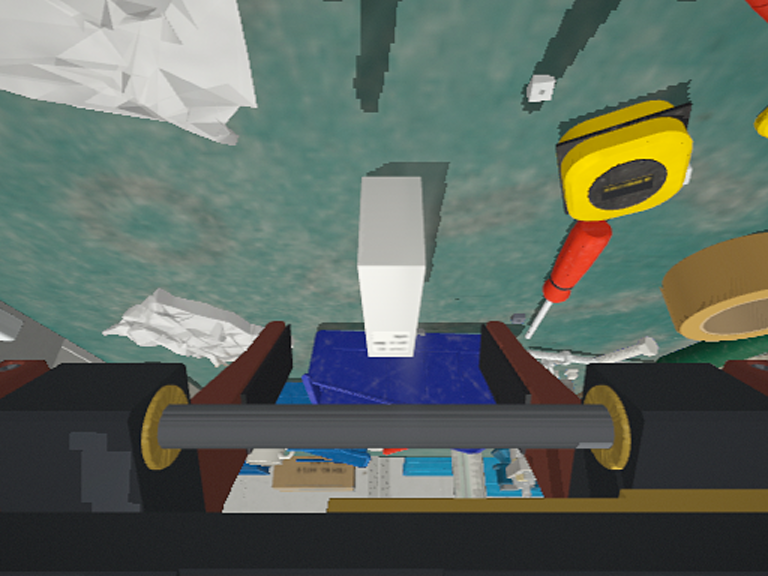

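servo_tool(plan=[[[0,2.05,0.2,0,0,0,8],[4,2.05,0.2,0,-0.005,0,8],[8,2.05,0.2,0,-0.005,0,8],[11,2.05,0.2,0,-0.005,0,8],[12.7,2.05,0.2,0,-0.005,0,8],[12.7,2.05,0.2,0,-0.005,0,8],[12.7,2.05,0.2,0,-0.005,0,8]]])

```text
t: 12.48
ee_pos: [619.6, 102.9, 38.2]
orientation: [-0.621, 1.476, -0.604]
ft_force: [-0.3, 1.2, 1.1]
width: 80.1
```

Run:
```python
from h import *
import pickle
c=ctrl.calibration("wrist")
go((618.5,102.5,36.5),Rt(45,1));save("wrist","w7",None,1.2);save("side","s7",(200,80,330,260),3)
```

```text
t12.48 ee [619.6 102.9  38.2] row [ 0.15  0.09 -0.11] [-0.005 -0.003 -0.001] n>= 0.1 F [-0.3  1.2  1.1] w 80.1
```

View pics/s7.png

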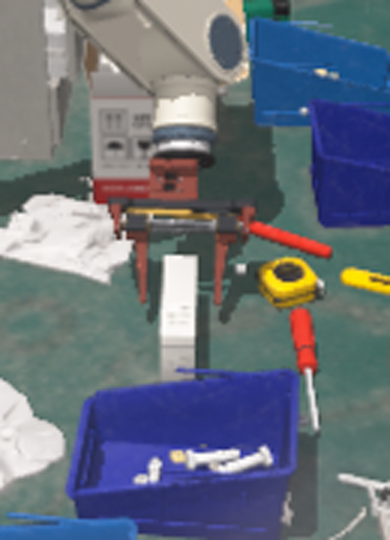

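View pics/w7.png

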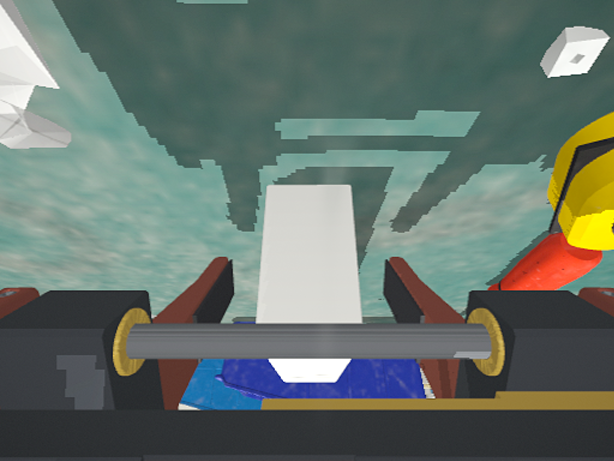

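servo_tool(plan=[[[0,0,0,0,0,0,3],[0,0,0,0,0,0,3],[0,0,0,0,0,0,3],[0,0,0,0,0,0,3],[0,0,0,0,0,0,3],[0,0,0,0,0,0,3],[0,0,0,0,0,0,3]]])

```text
t: 13.17
ee_pos: [619.5, 104.3, 37.5]
orientation: [-0.623, 1.475, -0.602]
ft_force: [0.4, 0.4, 0.3]
width: 38.9
```

Run:
```python
from h import *
go((618.5,100,145),Rt(45,1));go((618.5,60,145),Rt(-45,1))
```

```text
t13.17 ee [619.5 104.3  37.5] row [-7.31 -7.89 -0.09] [-0.003 -0.001 -0.001] n>= 2.6 F [0.4 0.4 0.3] w 38.9
t13.17 ee [619.5 104.3  37.5] row [ -4.49 -10.72  -0.15] [-0.003  0.002  1.57 ] n>= 12.6 F [0.4 0.4 0.3] w 38.9
```

servo_tool(plan=[[[-2.5,-2.7,0,0,0,0,3],[-5.2,-5.6,0,0,0,0,3],[-7.9,-8.5,0,0,0,0,3],[-8.0,-8.6,0,0,0,0.12,3],[-8.0,-8.6,0,0,0,0.24,3],[-8.0,-8.6,0,0,0,0.36,3],[-8.0,-8.6,0,0,0,0.48,3],[-8.0,-8.6,0,0,0,0.6,3]]])

```text
t: 13.83
ee_pos: [620.0, 100.2, 156.1]
orientation: [-0.152, 1.56, -0.128]
ft_force: [-0.3, 0.1, -1.8]
width: 38.8
```

Run:
```python
from h import *
go((619.5,85,140),Rt(-45,1));print(ctrl.get_obs()["qpos"].round(2));save("side","s8",(200,60,330,260),3)
```

```text
t13.83 ee [620.  100.2 156.1] row [ 1.86 -1.21 -0.08] [-0.001  0.005  0.964] n>= 7.7 F [-0.3  0.1 -1.8] w 38.8
[ 0.22  0.54  1.66 -0.21  0.98  0.33]
```

View pics/s8.png

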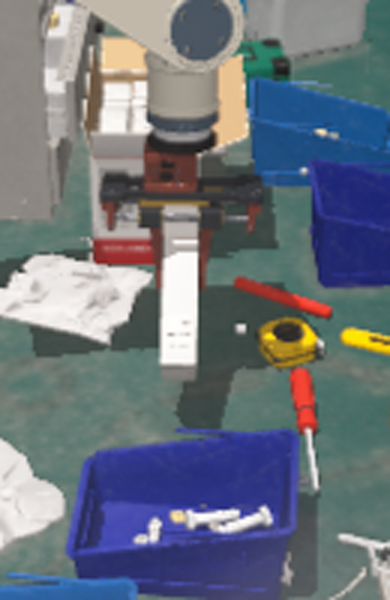

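servo_tool(plan=[[[0.2,-0.2,0,0,0,0.12,3],[0.4,-0.4,0,0,0,0.24,3],[0.5,-0.5,0,0,0.005,0.36,3],[0.6,-0.8,0,0,0.005,0.48,3],[0.6,-1,0,0,0.005,0.6,3],[0.6,-1,0,0,0.005,0.72,3],[0.6,-1,0,0,0.005,0.84,3],[0.6,-1,0,0,0.005,0.96,3]]])

```text
t: 14.55
ee_pos: [619.8, 88.4, 151.4]
orientation: [0.6, 1.492, 0.623]
ft_force: [-0.4, -0.2, -0.5]
width: 38.8
```

servo_tool(plan=[[[0,0,0,0,0,0,3],[0,0,0,0,0,0,3]]])

```text
t: 14.72
ee_pos: [618.8, 87.8, 149.0]
orientation: [0.597, 1.498, 0.614]
ft_force: [1.0, 0.1, -0.5]
width: 38.8
```

Run:
```python
from h import *
o=ctrl.get_obs();print(o["qpos"].round(2),R.from_rotvec(o["orientation"]).as_matrix().round(3))
go((619.5,85,122),Rt(-45,1));go((619.5,85,118),Rt(-45,1));save("side","s9",(200,60,330,260),3)
```

```text
[-0.21  0.66  1.69  0.83  1.17 -0.71] [[-0.016 -0.005  1.   ]
 [ 0.698  0.716  0.015]
 [-0.716  0.698 -0.008]]
t14.72 ee [618.8  87.8 149. ] row [ 1.73 -2.08  0.09] [-0.007 -0.004  0.013] n>= 0.7 F [ 1.   0.1 -0.5] w 38.8
t14.72 ee [618.8  87.8 149. ] row [ 2.02 -2.36  0.09] [-0.007 -0.004  0.013] n>= 0.7 F [ 1.   0.1 -0.5] w 38.8
```

View pics/s9.png

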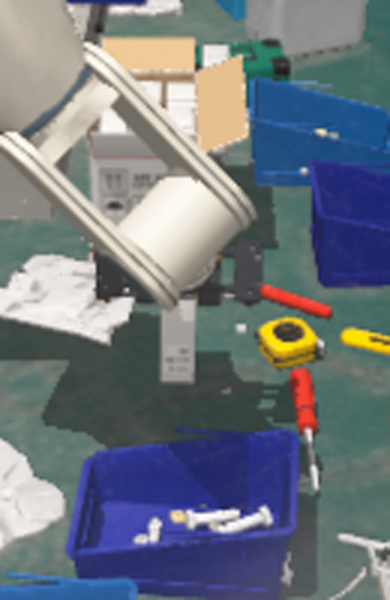

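servo_tool(plan=[[[1.0,-1.0,0,-0.006,-0.004,0.013,3],[2.0,-2.0,0,-0.006,-0.004,0.013,3],[2.0,-2.0,0,-0.006,-0.004,0.013,3],[2.0,-2.0,0,-0.006,-0.004,0.013,3]]])

```text
t: 15.1
ee_pos: [618.9, 89.7, 122.2]
orientation: [0.601, 1.487, 0.631]
ft_force: [0.9, -0.6, -1.3]
width: 39.1
```

Run:
```python
from h import *
go((619.5,85,116.5),Rt(-45,1))
```

```text
t15.10 ee [618.9  89.7 122.2] row [ 0.07 -0.73  0.05] [ 0.003  0.    -0.002] n>= 0.2 F [ 0.9 -0.6 -1.3] w 39.1
```

Descend in small steps watching force.

servo_tool(plan=[[[0.15,-0.15,0,0,0,0,3],[0.25,-0.25,0,0,0,0,3],[0.25,-0.25,0,0,0,0,3]]])

```text
t: 15.35
ee_pos: [619.6, 88.8, 119.3]
orientation: [0.602, 1.484, 0.631]
ft_force: [0.1, 0.1, 0.6]
width: 38.8
```

servo_tool(plan=[[[0.1,-0.1,0,0,0,0,3],[0.15,-0.15,0,0,0,0,3],[0.15,-0.15,0,0,0,0,3]]])

```text
t: 15.6
ee_pos: [619.5, 88.5, 116.8]
orientation: [0.603, 1.485, 0.631]
ft_force: [-0.2, -0.2, -0.3]
width: 38.7
```

servo_tool(plan=[[[0.08,-0.08,0,0,0,0,3],[0.12,-0.12,0,0,0,0,3],[0.12,-0.12,0,0,0,0,3]]])

```text
t: 15.85
ee_pos: [619.8, 88.4, 115.9]
orientation: [0.603, 1.484, 0.632]
ft_force: [-1.3, -1.3, 4.9]
width: 38.8
```

Run:
```python
from h import *
go((619.5,85,116.5),Rt(-45,1));save("side","s10",(230,100,300,200),6)
```

```text
t15.85 ee [619.8  88.4 115.9] row [-0.29 -0.2  -0.04] [ 0.003  0.003 -0.004] n>= 0.1 F [-1.3 -1.3  4.9] w 38.8
```

View pics/s10.png

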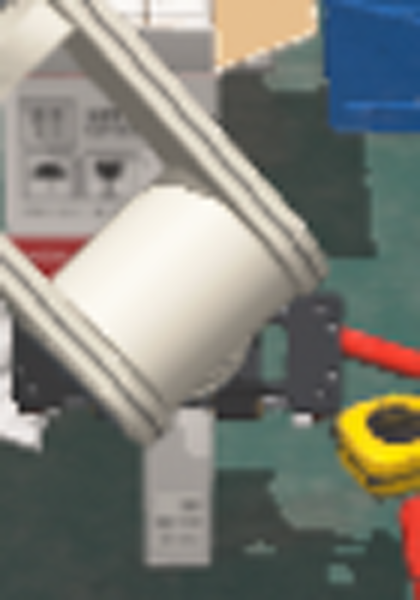

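servo_tool(plan=[[[0,0,0,0,0,0,4.3],[0,0,0,0,0,0,4.6],[0,0,0,0,0,0,5.5],[0,0,0,0,0,0,8],[0,0,0,0,0,0,8],[0,0,0,0,0,0,8]]])

```text
t: 16.4
ee_pos: [619.5, 88.6, 115.0]
orientation: [0.603, 1.485, 0.631]
ft_force: [-0.4, 0.1, -0.9]
width: 69.2
```

servo_tool(plan=[[[-2,0,0,0,0,0,8],[-5,0,0,0,0,0,8],[-8,0,0,0,0,0,8],[-12,0,0,0,0,0,8],[-16,0,0,0,0,0,8],[-17,0,0,0,0,0,8],[-17,0,0,0,0,0,8]]])

```text
t: 16.98
ee_pos: [622.7, -34.3, 237.2]
orientation: [0.601, 1.479, 0.629]
ft_force: [0.2, 0.5, -0.1]
width: 80.1
```

Run:
```python
from h import *
import pickle
c=ctrl.calibration("wrist")
save("wrist","w11",None,1.5);pickle.dump(c,open("w11.pkl","wb"))
go((619.5,94,134),Rot(0));save("top","t11",(180,120,300,240),5)
for p in((600,129,148),(639,129,148),(600,59,148),(639,59,148)):print((proj(c,p)*1.5).round(),((proj(ctrl.calibration("top"),p)-[180,120])*5).round())
```

```text
t17.03 ee [621.5 -32.6 235.3] row [16.12  1.75 -0.05] [ 0.018 -0.001 -0.788] n>= 6.3 F [ 0.2  0.4 -0.6] w 80.0
[359. 197.] [114. 389.]
[409. 198.] [115. 317.]
[355. 274.] [245. 389.]
[411. 275.] [245. 317.]
```

View pics/w11.png

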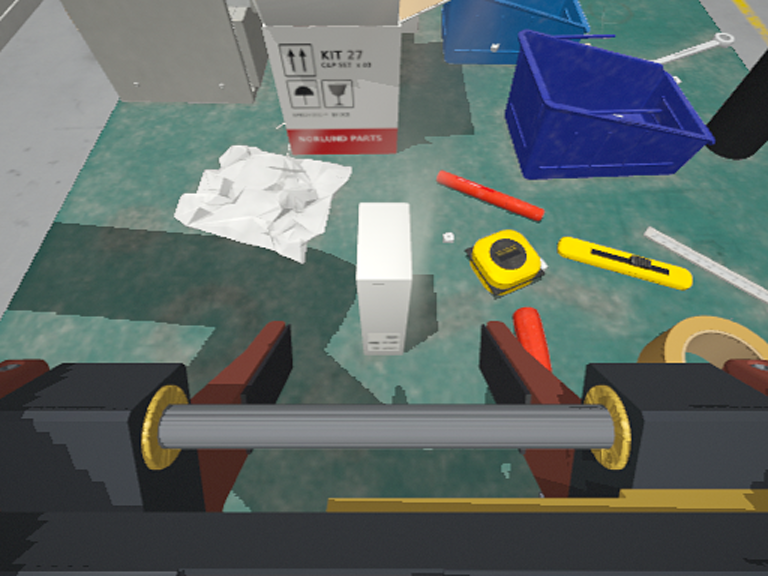

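View pics/t11.png

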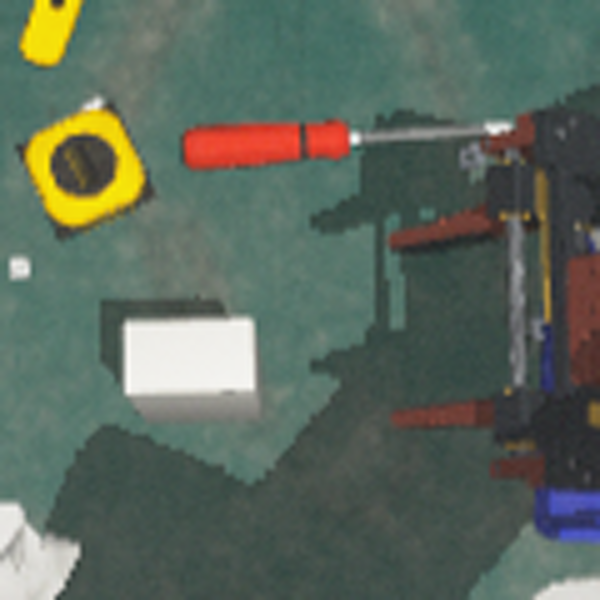

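Run:
```python
from h import *
go((619.3,89,225),Rt(0,1))
```

```text
t17.08 ee [620.7 -31.5 234. ] row [9.19 7.84 0.07] [ 0.001  0.003 -0.789] n>= 6.3 F [ 0.1  0.5 -0.7] w 79.8
```

servo_tool(plan=[[[1.4,1.2,0,0,0,-0.12,7],[2.8,2.4,0,0,0,-0.24,7],[4.2,3.6,0,0,0,-0.36,7],[5.6,4.8,0,0,0,-0.48,7],[7.0,6.0,0,0,0,-0.6,7],[8.2,7.0,0,0,0,-0.72,7],[9.1,7.8,0,0,0.003,-0.789,7],[9.1,7.8,0,0,0.003,-0.789,7]]])

```text
t: 17.75
ee_pos: [617.1, 93.6, 224.1]
orientation: [-0.023, 1.572, 0.02]
ft_force: [-0.7, 0.7, -0.5]
width: 70.1
```

servo_tool(plan=[[[0,0,0,0,0,0,7],[0,0,0,0,0,0,7]]])

```text
t: 17.92
ee_pos: [617.9, 88.1, 224.5]
orientation: [-0.015, 1.573, 0.017]
ft_force: [-0.2, -0.2, 0.6]
width: 69.9
```

Run:
```python
from h import *
import pickle
c=ctrl.calibration("wrist")
save("wrist","w12",None,1.5);pickle.dump(c,open("w12.pkl","wb"))
go((619.3,89,134),Rt(0,1))
for p in((600,124,148),(639,124,148),(600,54,148),(639,54,148)):print((proj(c,p)*1.5).round())
```

```text
t17.97 ee [618.2  87.1 224.8] row [9.08 0.18 0.12] [ 0.001 -0.001 -0.001] n>= 2.2 F [-0.3  0.6  0. ] w 70.0
[356. 237.]
[427. 239.]
[356. 355.]
[422. 356.]
```

View pics/w12.png

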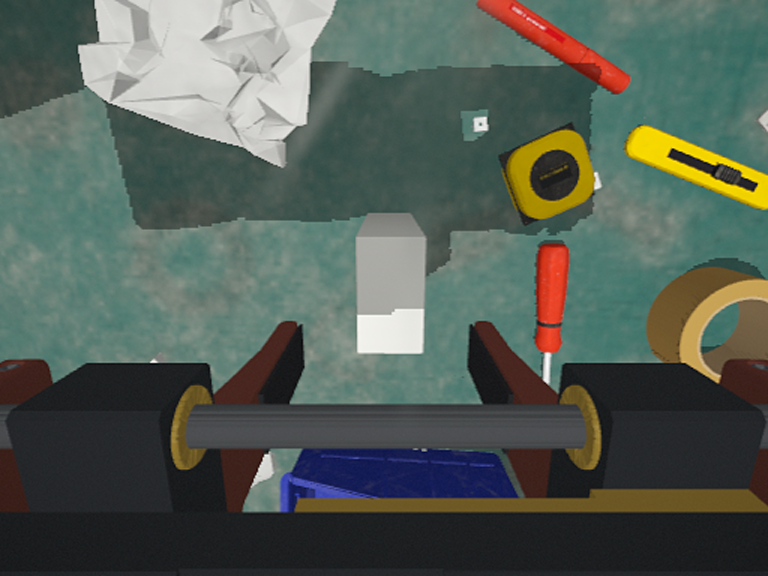

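servo_tool(plan=[[[3,0.18,0.1,0,0,0,7],[6,0.18,0.1,0,0,0,7],[8.2,0.18,0.1,0,0,0,7],[9.0,0.18,0.1,0,0,0,7],[9.0,0.18,0.1,0,0,0,7],[9.0,0.18,0.1,0,0,0,7],[9.0,0.18,0.1,0,0,0,7]]])

```text
t: 18.55
ee_pos: [621.3, 88.8, 137.6]
orientation: [-0.014, 1.567, 0.014]
ft_force: [-0.6, 0.1, 1.0]
width: 70.4
```

Run:
```python
from h import *
go((619.3,89,134),Rt(0,1));print(ctrl.get_obs()["qvel"].round(3))
```

```text
t18.55 ee [621.3  88.8 137.6] row [ 0.36  0.03 -0.2 ] [ 0.     0.003 -0.   ] n>= 0.1 F [-0.6  0.1  1. ] w 70.4
[ 0.008 -0.012 -0.    -0.002 -0.002  0.002]
```

servo_tool(plan=[[[0.35,0,-0.15,0,0,0,7],[0.35,0,-0.15,0,0,0,7],[0.35,0,-0.15,0,0,0,3],[0.35,0,-0.15,0,0,0,3],[0.35,0,-0.15,0,0,0,3],[0.35,0,-0.15,0,0,0,3],[0.35,0,-0.15,0,0,0,3],[0.35,0,-0.15,0,0,0,3]]])

```text
t: 19.22
ee_pos: [618.7, 89.3, 132.7]
orientation: [-0.015, 1.57, 0.015]
ft_force: [-0.8, 0.2, -0.1]
width: 39.4
```

Run:
```python
from h import *
go((619.3,89,345));go((582,384,345),Rt(0,1.8))
```

```text
t19.22 ee [618.7  89.3 132.7] row [-21.23  -0.03   0.08] [0. 0. 0.] n>= 5.1 F [-0.8  0.2 -0.1] w 39.4
t19.22 ee [618.7  89.3 132.7] row [-21.24  29.53  -3.09] [-0.012  0.001  0.   ] n>= 8.8 F [-0.8  0.2 -0.1] w 39.4
```

servo_tool(plan=[[[-3,0,0,0,0,0,3],[-7,0,0,0,0,0,3],[-11,0,0,0,0,0,3],[-15,0,0,0,0,0,3],[-18.5,2,0,0,0,0,3],[-21.5,4.8,-0.3,0,0,0,3],[-23.5,8,-0.7,0,0,0,3],[-24,11.5,-1.2,0,0,0,3]]])

```text
t: 19.88
ee_pos: [605.6, 205.0, 377.7]
orientation: [-0.012, 1.563, 0.015]
ft_force: [1.0, 0.2, -1.3]
width: 39.0
```

Run:
```python
from h import *
go((582,384,372),Rt(0,1.8))
```

```text
t19.88 ee [605.6 205.  377.7] row [ 0.59 17.94 -2.06] [-0.014  0.008 -0.002] n>= 4.3 F [ 1.   0.2 -1.3] w 39.0
```

servo_tool(plan=[[[0,3.5,-0.4,0,0,0,3],[0,7,-0.8,0,0,0,3],[0,10.5,-1.2,-0.01,0,0,3],[0,13.5,-1.6,-0.012,0,0,3],[0,16,-1.9,-0.012,0,0,3],[0,17.2,-2.0,-0.012,0,0,3],[0,17.2,-2.0,-0.012,0,0,3],[0,17.2,-2.0,-0.012,0,0,3]]])

```text
t: 20.55
ee_pos: [580.9, 375.3, 372.2]
orientation: [-0.026, 1.57, 0.024]
ft_force: [0.2, -0.8, -0.7]
width: 39.0
```

Run:
```python
from h import *
import pickle
c=ctrl.calibration("wrist")
im=save("wrist","w13",None,1.5);pickle.dump(c,open("w13.pkl","wb"))
save("top","t13",(60,150,160,260),5.4);save("side","s13",(200,20,310,160),4.2)
go((582,384,160),Rt(0,1.8))
```

```text
t20.70 ee [581.5 374.  372.7] row [21.27  1.01  0.06] [-0.002  0.001  0.001] n>= 5.1 F [ 0.2 -0.7 -1. ] w 39.1
```

View pics/w13.png

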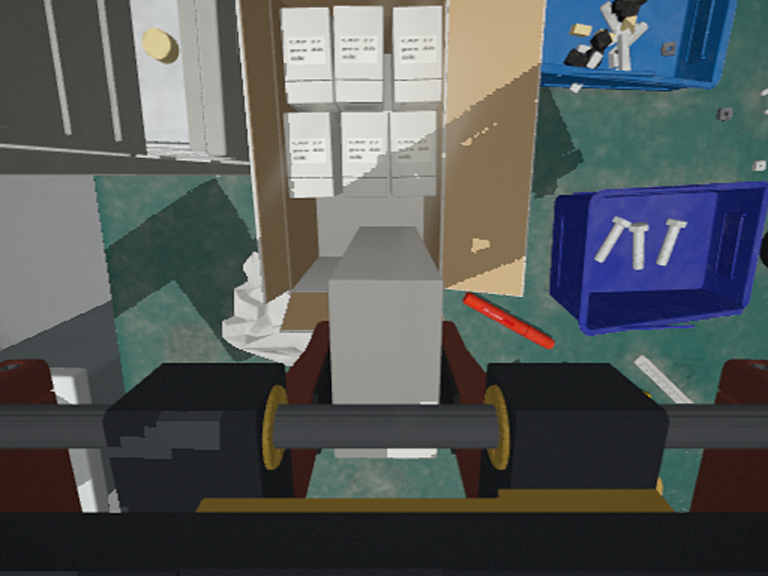

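View pics/s13.png

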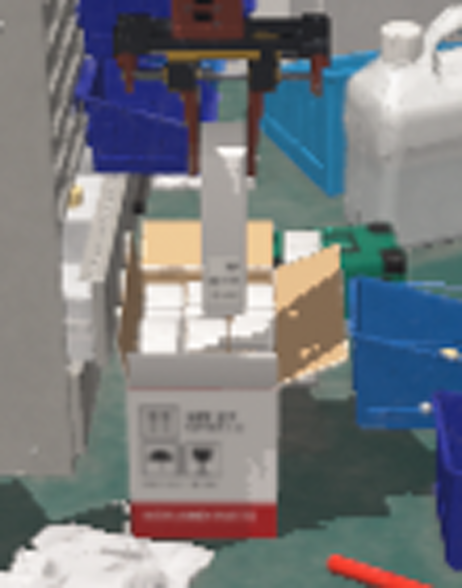

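Run:
```python
from h import *
import pickle
c=pickle.load(open("w13.pkl","rb"))
f=lambda u,v,z:onplane(c,(u/1.5,v/1.5),z).round(1)
print("-x flap tip",f(240,10,212),f(268,300,212))
print("+x flap tip",f(545,10,212),f(523,297,212),f(523,297,200))
print("+x flap base",f(443,100,165),f(443,285,165))
print("box faces",f(290,197,151),f(335,197,151),f(385,196,151),f(436,195,151))
print("near flap",f(280,330,212))
print("held box bottom",f(332,280,239),f(441,280,239),f(345,228,239))
show(np.load("pics/w13.npy"),"w13c",(150,100,370,240),3.6)
```

```text
-x flap tip [479.  546.3 212. ] [488.8 346.7 212. ]
+x flap tip [679.9 552.5 212. ] [688.5 355.2 212. ] [692.9 351.7 200. ]
+x flap base [622.3 503.4 165. ] [632.5 350.5 165. ]
box faces [494.7 422.8 151. ] [534.3 424.1 151. ] [578.2 426.3 151. ] [623.  428.5 151. ]
near flap [497.3 321.8 212. ]
held box bottom [542.4 371.5 239. ] [619.4 373.8 239. ] [551.4 408.5 239. ]
```

View pics/w13c.png

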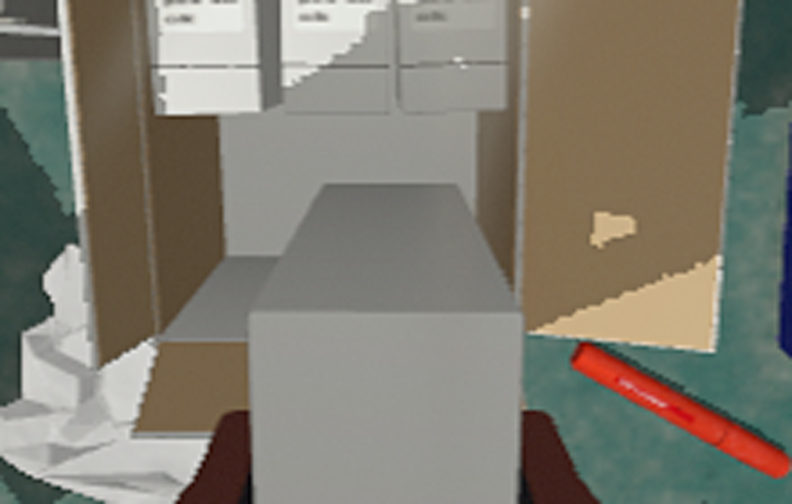

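View pics/t13.png

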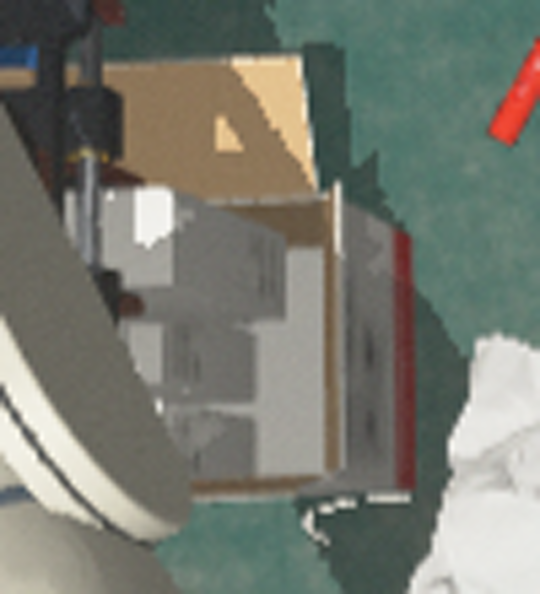

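Run:
```python
from h import *
import pickle
w=pickle.load(open("w13.pkl","rb"));c=ctrl.calibration("top");s=ctrl.calibration("side")
W=lambda u,v:(150+u/3.6,100+v/3.6);T=lambda u,v:(60+u/5.4,150+v/5.4);S=lambda u,v:(200+u/4.2,20+v/4.2)
print("+x flap corner",tri(w,W(716,351),c,T(302,57)),tri(w,W(716,351),s,S(348,350)))
print("-x flap corner",tri(w,W(97,367),c,T(303,497)),tri(w,W(97,367),s,S(120,325)))
print("near flap corner",tri(w,W(133,435),s,S(131,352)),tri(w,W(133,435),c,T(340,470)))
print("near wall top corner",tri(w,W(157,338),c,T(325,472)))
```

```text
+x flap corner (array([693.9898399 , 350.08610301, 193.04839489]), np.float64(3.0700898382567616)) (array([694.43457077, 353.3485279 , 202.9772161 ]), np.float64(4.655559144626288))
-x flap corner (array([482.74947462, 340.28273927, 199.60188819]), np.float64(0.5174701566609653)) (array([491.09285049, 348.73791036, 225.73613267]), np.float64(0.7462205641220208))
near flap corner (array([500.91321496, 321.91483477, 214.44373853]), np.float64(5.2153824527234)) (array([495.78030997, 320.37478427, 209.84346266]), np.float64(2.6681303159681145))
near wall top corner (array([495.37722289, 340.58592087, 163.68147982]), np.float64(0.12817122024895655))
```

servo_tool(plan=[[[0,1.05,0.4,0,0,0,3],[0,1.05,0.4,0,0,0,3],[2,1.05,0.4,0,0,0,3],[5,1.05,0.4,0,0,0,3],[7,1.05,0.4,0,0,0,3],[7,1.05,0.4,0,0,0,3],[7,1.05,0.4,0,0,0,3]]])

```text
t: 21.28
ee_pos: [584.6, 385.8, 301.8]
orientation: [-0.025, 1.571, 0.023]
ft_force: [0.1, -0.1, 0.3]
width: 39.1
```

Run:
```python
from h import *
import pickle
c=ctrl.calibration("wrist")
im=save("wrist","w14",None,1.5);pickle.dump(c,open("w14.pkl","wb"))
save("side","s14",(200,20,310,160),4.2)
go((586,385,136),Rt(0,1.8));print(R.from_rotvec(ctrl.get_obs()["orientation"]).as_matrix().round(3)[:,0])
```

```text
t21.38 ee [585.7 386.6 304.4] row [16.84 -0.18 -0.03] [-0.001  0.003 -0.001] n>= 4.0 F [0.1 0.5 0.6] w 38.8
[ 0.003  0.001 -1.   ]
```

View pics/w14.png

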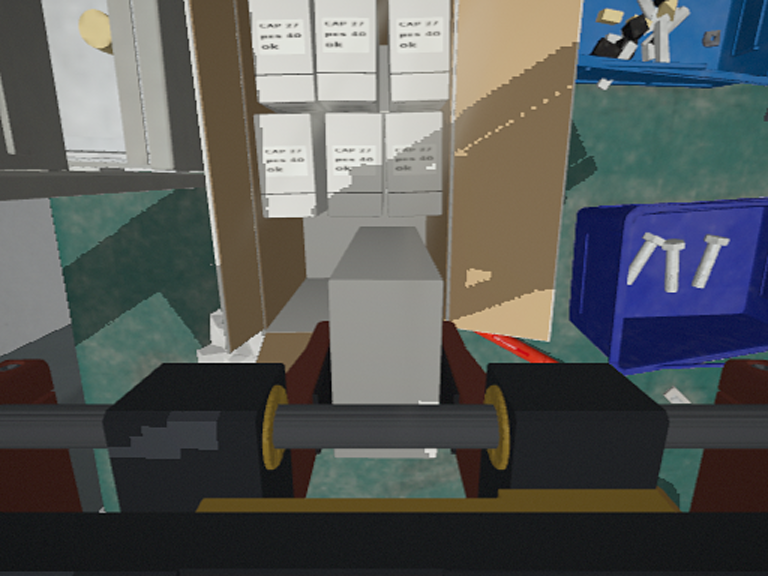

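View pics/s14.png

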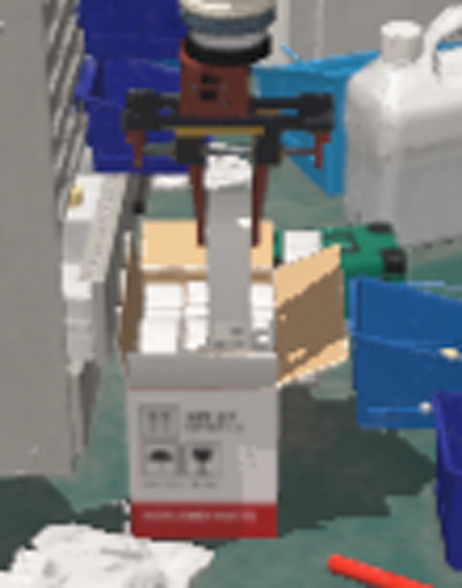

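Run:
```python
from h import *
import pickle
c=pickle.load(open("w14.pkl","rb"))
f=lambda u,v,z:onplane(c,(u/1.5,v/1.5),z).round(1)
print(f(355,216,151),f(415,214,151),"held bottom +y",f(360,227,171.7),f(420,227,171.7),"top",f(330,279,320),f(441,279,320))
```

```text
[560.4 425.6 151. ] [603.6 428.3 151. ] held bottom +y [565.4 420.4 171.7] [605.9 421.6 171.7] top [564.5 421.9 320. ] [600.6 423.  320. ]
```

servo_tool(plan=[[[1.5,-0.1,0,0,0,0,3],[3.5,-0.1,0,0,0,0,3],[5.5,-0.1,0,0,0,0,3],[7.5,-0.1,0,0,0,0,3],[9,-0.1,0,0,0,0,3],[10,-0.1,0,0,0,0,3],[10,-0.1,0,0,0,0,3]]])

```text
t: 21.97
ee_pos: [584.7, 385.1, 201.8]
orientation: [-0.025, 1.571, 0.024]
ft_force: [-0.9, 0.2, -0.4]
width: 38.7
```

Run:
```python
from h import *
import pickle
c=ctrl.calibration("wrist")
go((586,385,136),Rt(0,1.8));
im=save("wrist","w15",None,1.5);pickle.dump(c,open("w15.pkl","wb"))
```

```text
t21.97 ee [584.7 385.1 201.8] row [ 6.58 -0.01  0.13] [-0.001  0.     0.001] n>= 1.6 F [-0.9  0.2 -0.4] w 38.7
```

View pics/w15.png

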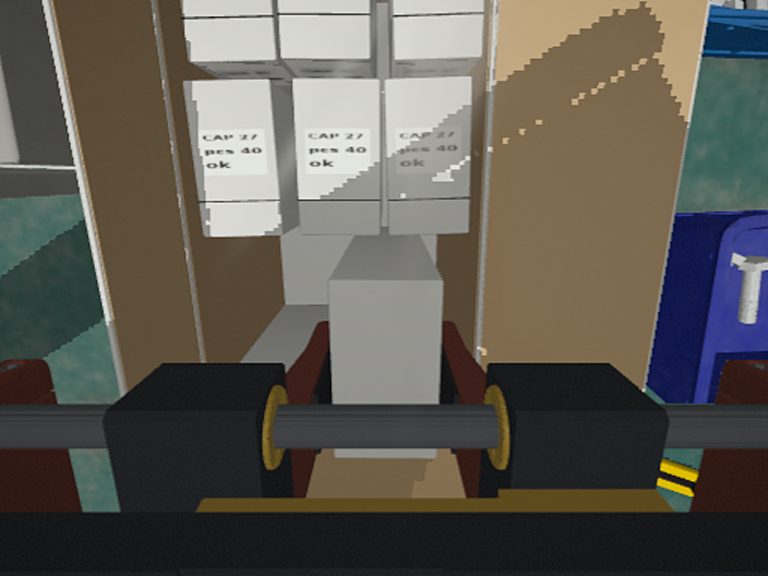

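Run:
```python
from h import *
import pickle
c=pickle.load(open("w15.pkl","rb"))
f=lambda u,v,z:onplane(c,(u/1.5,v/1.5),z).round(1)
for z in(200,212): print(f(122,385,z),f(100,280,z),f(50,0,z),"| +x",f(645,385,z),f(690,100,z))
for z in(160,168): print("wall",f(203,360,z),f(480,360,z))
print("cam",ray(c,(0,0))[0])
```

```text
[477.7 369.3 200. ] [475.4 413.  200. ] [473.3 505.1 200. ] | +x [688.9 375.5 200. ] [683.5 481.9 200. ]
[486.  376.1 212. ] [483.9 416.4 212. ] [482. 501. 212.] | +x [680.3 381.9 212. ] [675.3 479.7 212. ]
wall [492.6 361.7 160. ] [631.9 365.8 160. ]
wall [496.3 365.6 168. ] [629.8 369.6 168. ]
cam [581.55562718 454.69883831 349.69225934]
```

servo_tool(plan=[[[1.5,0,0.1,0,0,0,3],[3,0,0.1,0,0,0,3],[4.5,0,0.1,0,0,0,3],[5.3,0,0.1,0,0,0,3],[5.6,0,0.1,0,0,0,3],[5.6,0,0.1,0,0,0,3],[5.6,0,0.1,0,0,0,3]]])

```text
t: 22.6
ee_pos: [586.5, 385.6, 147.3]
orientation: [-0.024, 1.569, 0.025]
ft_force: [0.1, 0.5, -0.9]
width: 38.7
```

servo_tool(plan=[[[0.15,0,0,0,0,0,3],[0.3,0,0,0,0,0,3],[0.3,0,0,0,0,0,3],[0.3,0,0,0,0,0,3]]])

```text
t: 22.93
ee_pos: [586.1, 385.3, 143.9]
orientation: [-0.024, 1.569, 0.024]
ft_force: [0.2, -0.2, -0.7]
width: 38.7
```

servo_tool(plan=[[[0.2,0,0,0,0,0,3],[0.4,0,0,0,0,0,3],[0.5,0,0,0,0,0,3],[0.5,0,0,0,0,0,3]]])

```text
t: 23.27
ee_pos: [585.8, 385.1, 138.1]
orientation: [-0.025, 1.57, 0.024]
ft_force: [0.2, 0.2, -0.4]
width: 38.9
```

servo_tool(plan=[[[0.1,0,0,0,0,0,3],[0.2,0,0,0,0,0,3],[0.2,0,0,0,0,0,3]]])

```text
t: 23.52
ee_pos: [585.9, 385.2, 136.4]
orientation: [-0.024, 1.57, 0.024]
ft_force: [0.7, 0.4, -0.9]
width: 39.0
```

servo_tool(plan=[[[0.08,0,0,0,0,0,3],[0.15,0,0,0,0,0,3],[0.15,0,0,0,0,0,3]]])

```text
t: 23.77
ee_pos: [586.1, 385.4, 135.7]
orientation: [-0.024, 1.569, 0.024]
ft_force: [-0.4, -1.3, 3.5]
width: 39.1
```

servo_tool(plan=[[[0.05,0,0,0,0,0,3],[0.08,0,0,0,0,0,3],[0.08,0,0,0,0,0,3]]])

```text
t: 24.02
ee_pos: [586.4, 385.4, 135.6]
orientation: [-0.024, 1.569, 0.024]
ft_force: [-1.5, -1.9, 7.2]
width: 38.8
```

servo_tool(plan=[[[0,0,0,0,0,0,4.2],[0,0,0,0,0,0,4.5],[0,0,0,0,0,0,4.8],[0,0,0,0,0,0,4.8],[0,0,0,0,0,0,4.8]]])

```text
t: 24.43
ee_pos: [585.9, 385.2, 134.0]
orientation: [-0.024, 1.57, 0.024]
ft_force: [-0.4, 0.4, -0.3]
width: 48.0
```

servo_tool(plan=[[[-1,0,0,0,0,0,4.8],[-2.5,0,0,0,0,0,4.8],[-4.5,0,0,0,0,0,4.8],[-7,0,0,0,0,0,4.8],[-10,0,0,0,0,0,5],[-14,0,0,0,0,0,5],[-18,0,0,0,0,0,5],[-20,0,0,0,0,0,5]]])

```text
t: 25.1
ee_pos: [587.1, 386.2, 342.2]
orientation: [-0.021, 1.562, 0.028]
ft_force: [0.6, 0.8, 0.2]
width: 49.8
```

Run:
```python
from h import *
import pickle
c=ctrl.calibration("wrist")
im=save("wrist","w16",None,1.5)
go((586,385,136),Rt(0,1.8))
for p in((566,420,151),(606,420,151)):print((proj(c,p)*1.5).round())
```

```text
t25.15 ee [588.1 386.8 345.3] row [20.93 -0.32 -0.49] [-0.001  0.013 -0.007] n>= 5.0 F [0.5 0.1 2.3] w 49.8
[360. 220.]
[409. 221.]
```

View pics/w16.png

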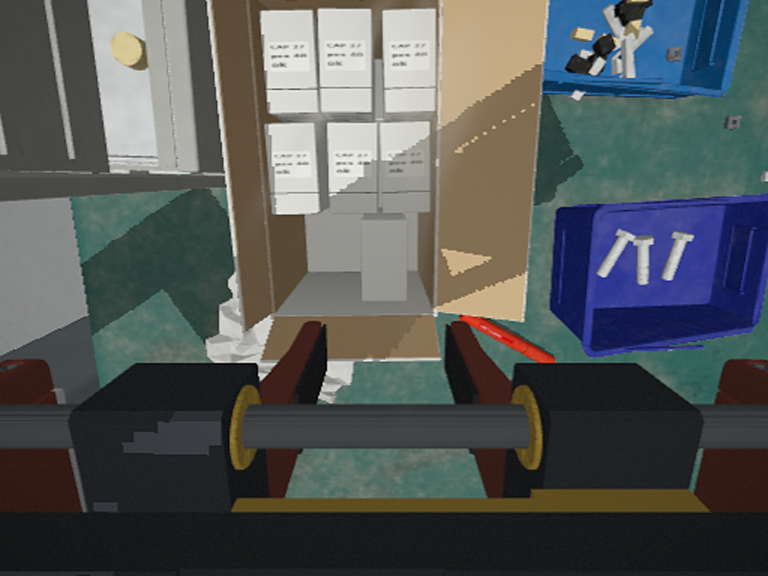

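servo_tool(plan=[[[-2,-3,-1,0,0,0,6],[-2,-7,-2,0,0,0,6],[-2,-11,-3,0,0,0,6],[-2,-15,-4,0,0,0,6],[-2,-19,-5,0,0,0,6],[-2,-23,-6,0,0,0,6],[-2,-27,-7,0,0,0,6],[-2,-31,-8,0,0,0,6]]])

```text
t: 25.82
ee_pos: [514.5, 71.3, 355.6]
orientation: [-0.025, 1.568, 0.025]
ft_force: [0.8, -0.4, -0.6]
width: 60.1
```

servo_tool(plan=[[[0,-3,-2,0,0,0,6],[0,-6,-4,0,0,0,6],[0,-8,-6,0,0,0,6],[0,-8,-6,0,0,0,6],[0,-8,-6,0,0,0,6],[0,-8,-6,0,0,0,6]]])

```text
t: 26.32
ee_pos: [458.3, -8.7, 355.2]
orientation: [-0.024, 1.567, 0.024]
ft_force: [-0.4, 0.1, 0.4]
width: 60.0
```

Run:
```python
from h import *
save("top","t17",None,1.5);save("side","s17",None,1.5)
o=ctrl.get_obs();print(o["t"],o["qvel"].round(3),o["ft_force"])
```

```text
26.4167 [ 0.007  0.009  0.004 -0.002 -0.    -0.002] [-0.57310412 -1.54656684  0.07511786]
```

View pics/t17.png

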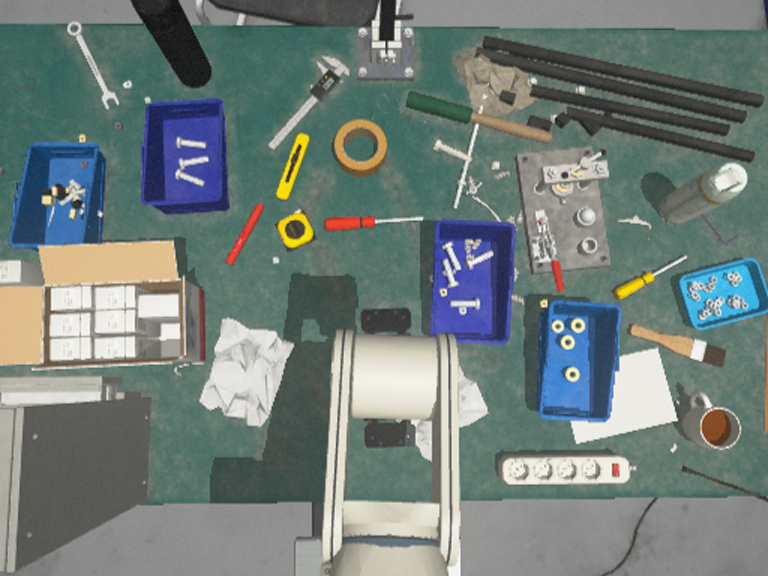

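View pics/s17.png

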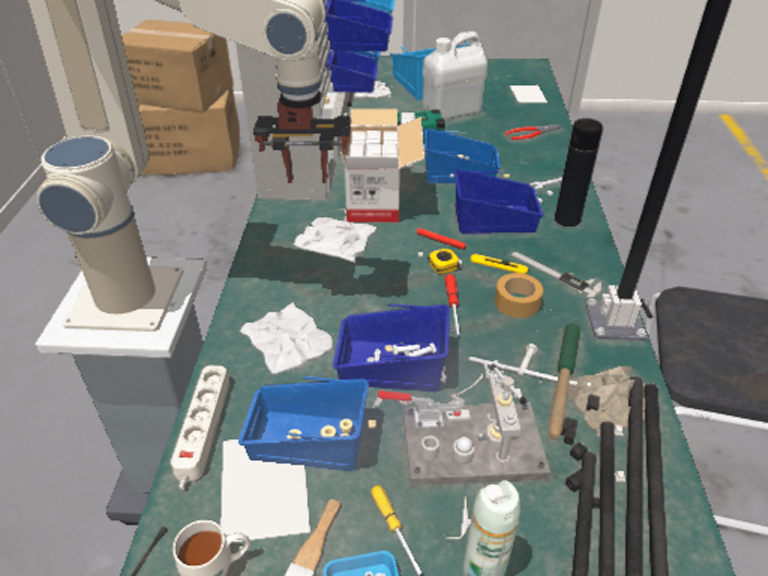

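The final pictures show the bolt in the dark bin (top view, 463,305), the bushing in the lighter bin (571,374) and the box upright in the end row (158,308). The tape measure, screwdriver and marker are where they were, and the arm is clear.

```bash
python3 -c "
from workcell import ctrl
print(ctrl.close_job())"
```

```text
the job is handed in; nothing more can be done
None
```

All three parts are back in stock, and I handed the job in at about 26 s of the 72 s allowed.

- **Bolt:** it lies in the dark blue bolt bin. I let it go a few millimetres above the floor.
- **Bushing:** it stands in the lighter blue bushing bin.
- **Box of caps:** I stood it on end on the bench, let go, and checked it was standing. I then took it again by its upper end and lowered it into the carton's empty row. The floor contact (3.5 to 7 N) came at the expected height (TCP 135.7 mm), and only then did I release it.

**Last checks:** the final top, side and wrist pictures show all three parts in place, with the box upright. The tape measure, screwdriver and marker lie where they started. The arm is clear of everything, and the force readings stayed below about 8 N.

**Disagreements:** the standing box was about 5 mm from where I had predicted, so I corrected for that before taking it again. My estimates of the carton flap corners differed between views by up to 26 mm in height. I therefore placed the box about 24 mm to the far side of the row's middle, to keep the gripper clear of the near flap.

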